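# Put the torches on charge and set the timer

### The job

Put the torches on charge: draw the dock's contact bar right back to its stop, lay every torch that stands on the shelf on its side in a cradle of its own with the tail towards the bar, then slide the bar fully home behind the tails. After that, turn the timer knob until its pointer meets the brass index mark, and leave the other things on the shelf where they are.

Things in the scene. Friction and masses are not known exactly. Their poses are not given: they have to be found in the camera images.
- dock: Torch charging dock: white plate 12 mm thick fixed on the shelf, spanning x -125 to +109 and y -165 to +205 mm of its frame. Origin: underside, below the middle cradle; x points away from the robot along the cradles, y left, z up. It carries three cradles, an end-stop wall, the contact bar, and a control block (96 x 92 mm, 52 high, centred at y = +155) with the knob.
- end_stop (a point): Top edge (60 mm up) of the dock's end-stop wall, on its inner face at dock x = +97 mm, y = 0; the lenses of the cradled torches meet this wall, which spans all three cradles.
- bar (a joint): Slide of the aluminium contact bar across the tail ends of the cradles: 0 = drawn fully back towards the robot (open stop), 0.055 m = fully home (far stop). Its contact face is at dock x = -102 mm at 0 and -47 mm at 0.055; top edge 58 mm up. It resists with about 2 N and stays where it is left.
- bar_tab (a point): Top centre of the black pull tab at the right-hand (dock -y) end of the contact bar: upright, 14 mm thick along dock x, 30 mm wide along y, top 100 mm above the shelf, standing 42 mm above the bar; moves with the bar.
- knob (a joint): Angle of the timer knob on the control block: it grows clockwise seen from above, range 0 to 3.6 rad; at 0 the pointer line points along the dock's +x.
- knob_grip (a point): On the knob's vertical axis, at the height to grip (80 mm up). The grip is a bar 50 mm long, 14 mm thick and 26 mm high (its top 84 mm up) on a 60 mm skirt; the point's x axis runs along the bar to its pointer end, which has a white line.
- knob_pointer (a point): Point under the pointer end, 32 mm from the knob's axis.
- index_mark (a point): The index rider, a small brass block with a black line (10 x 8 x 6 mm) set on the dial ring round the knob; this point is 32 mm from the knob's axis, so it coincides in plan with knob_pointer when the pointer meets the index.
- cradle1 (a point): Cradle at dock y = -70 mm: the point at dock x = 0 on the axis of a torch lying in it, 50 mm up; axes as the dock's. It is a pair of V rests, each 14 mm long, at x = -32 and +38 mm (lips of the V 23 mm to either side, 43 mm up), free between and beyond them.
- cradle2 (a point): Cradle at dock y = 0 mm: the point at dock x = 0 on the axis of a torch lying in it, 50 mm up; axes as the dock's. It is a pair of V rests, each 14 mm long, at x = -32 and +38 mm (lips of the V 23 mm to either side, 43 mm up), free between and beyond them.
- cradle3 (a point): Cradle at dock y = 70 mm: the point at dock x = 0 on the axis of a torch lying in it, 50 mm up; axes as the dock's. It is a pair of V rests, each 14 mm long, at x = -32 and +38 mm (lips of the V 23 mm to either side, 43 mm up), free between and beyond them.
- torch1: A metal torch standing on its lens, one of up to three alike (None if absent). 140 mm long: hexagonal head 40 mm long, 44 across flats (51 over corners), then a round barrel 34 in diameter to the flat tail. Origin: centre of the lens; z runs along the axis to the tail (up as it stands). Centre of mass about 73 mm from the lens, 0.17 kg. In a cradle the fingers have room at 95 mm from the lens.
- torch2: A metal torch standing on its lens, one of up to three alike (None if absent). 140 mm long: hexagonal head 40 mm long, 44 across flats (51 over corners), then a round barrel 34 in diameter to the flat tail. Origin: centre of the lens; z runs along the axis to the tail (up as it stands). Centre of mass about 73 mm from the lens, 0.17 kg. In a cradle the fingers have room at 95 mm from the lens.
- torch3: A metal torch standing on its lens, one of up to three alike (None if absent). 140 mm long: hexagonal head 40 mm long, 44 across flats (51 over corners), then a round barrel 34 in diameter to the flat tail. Origin: centre of the lens; z runs along the axis to the tail (up as it stands). Centre of mass about 73 mm from the lens, 0.17 kg. In a cradle the fingers have room at 95 mm from the lens.
- bell: Bystander: a chrome desk bell (84 mm across, 57 tall); leave alone. Origin: centre of the underside.
- dice_box: Bystander: a black dice box (94 mm square, 56 tall); leave alone. Origin: centre of the underside.
- tumbler: Bystander: a frosted tumbler (76 mm across, 100 tall); leave alone. Origin: centre of the underside.
- coasters: Bystander: a wooden coaster set in its rack (110 mm square, 95 tall); leave alone. Origin: centre of the underside.
- remote: Bystander: a remote control (45 x 160 x 18); leave alone. Origin: centre of the underside.
- candle: Bystander: a white ceramic candle jar (72 mm across, 65 tall); leave alone. Origin: centre of the underside.
Things that resemble listed ones, but are neither listed nor needed, are in the scene too. What is shaped like the torch3 but green or orange is not meant.

How it is judged:
By the outcome, as a careful person would: the job done as asked, in the order asked, and still so for the second after the job is handed in, with the robot touching nothing.
Of torch1, torch2, torch3 only 2 to 3 are there at a start; the rules pass over those that are not, and their reading is None.
At some moment in a run one of torch1, torch2, torch3 may be knocked a few centimetres aside while the robot is not near it.
Once in a run the grip may slacken for a moment while it holds something.
It also fails if it takes over 210 s, if anything falls off the work surface, if the arm or the gripper's body presses on something with over 40 N, if the wrist force passes 120 N, or if a joint passes its speed limit or range.

### The arm

A 6-joint arm with a two-finger parallel gripper is mounted at the origin on the work surface. World frame = base frame: x ahead of the robot, y to its left, z up, the work surface at z = 0. Lengths are in m, angles in rad, forces in N, time in s.
With the tool pointing down it reaches from about 0.25 to 0.85 m from the base axis. Payload 12.5 kg.
Tool frame: the origin (TCP) lies midway between the tips of the shut fingers; the grasp point (between the pads) lies 19 mm behind it; z points along the fingers, y is the direction in which the jaws open and shut (so a half turn about z gives the same grasp; the last joint's range is limited). The gripper opens to 93 mm and grips with 3 to 60 N. Pads are 15 mm wide; open, the fingers measure 128 mm over their backs; the gripper's body (75 mm by 188 mm) begins 65 mm behind the grasp point.
Start: joints at [1.157, 0.351, 1.652, -0, 1.139, -0.085], TCP at [0.178, 0.521, 0.219] pointing down, gripper open.
Joint ranges: [-2.75, 2.75], [-0.79, 2.1], [0.01, 2.65], [-1.57, 4.71], [0.07, 3.14], [-2.87, 2.87]. Speed limits (rad/s): [2.22, 2.22, 2.79, 3.14, 3.14, 3.14].

### API

Orientations are given as [roll, pitch, yaw] about the fixed x, y, z axes, in that order (R = Rz(yaw) Ry(pitch) Rx(roll)).
In Python, from station import monitor, viewer, close_job gives the robot as it stands.
- The arm moves only by the tool drive_tool, never from a script. Its argument "steps" is a list of rows, each an object with "grip": the finger opening in cm, from 0 to 9.3; "xyz": the shift along the tool's x, y, z in cm, a list of three; "turn": the turn about the tool's z in rad. A call has 1 to 20 rows; each row is the pose to reach, as a shift and turn from the pose measured when the call began, along the tool's axes at that moment; what a row does not reach only later rows make up. A row lasts 1/8 s, in which the tool goes at most 62.5 mm and 10.7 degrees, less where a joint would pass 70% of its speed; a pose out of reach is approached as far as the arm can. A call with a gripper value outside its range is refused whole. The fingers move at their own pace and stop on an object; "newtons" is the grip in N (left out, the last holds). Time passes only in rows, so rows that repeat a pose let the fingers close. It gives the time, the measured TCP pose, the force and the opening at its end, in the units of the state.
- monitor.sense(): the state, without advancing time (a new reading comes with each control period).
- viewer.capture(name): name is "side" or "top"; returns (picture, depth): 420x560x3 uint8, blue, green, red; 420x560 float32, m along the optical axis (not along the pixel's ray), 0 where there is no reading.
- viewer.camera_info(name): a dict with "vfov" (degrees; the focal length in pixels is half the picture's height over the tangent of half this angle, whatever the lens; pixels are square), "cx", "cy" (the principal point, pixels), "k1" (the pictures are not rectified: a ray, as slopes to the right and down, at radius r is drawn at 1 + k1 r^2 times it, then the intrinsics apply), "pose" (4x4, takes a point from camera to world coordinates). Camera axes: x right, y down, z forward; pixel columns grow to the right and rows downward; lengths in m; the calibration is good to about 2 mm. A picture is of the moment at which its call begins. camera_info takes no time and is no camera call.
- close_job(): hands the job in, once; it reports no verdict.
The state is a dict: "time": time; "q": joint angles; "qvel": joint speeds; "joint_torque": joint torques, N m; "eef_pos": TCP position; "orientation": TCP orientation; "ft_force": force on the tool from outside, world axes, zero at the start; "moment": the same for the moment, N m; "grip_width": finger opening in m.
Only numpy, scipy, OpenCV 4.12 (cv2) and the standard library are available. Lean on these libraries where they do the work, as an engineer would, in place of code of your own. Each camera call takes 0.05 s, during which the arm holds its last target.

## Working session

There is one attempt and no reset: what is moved stays moved. The work goes in short steps, Python scripts to look and compute and a tool call to move; the robot and the scene stay as the last step left them, time stands still between calls to the robot, and variables do not carry over. Pictures are saved under pics/ and viewed, and the job is handed in when it is done.

Besides the shell and the picture viewer there is one more tool, called after "Call:" by a JSON object that holds its "op" and its "data", one argument or row to a line. drive_tool: Moves the arm, as the interface text tells. Its arguments: {"type":"object","properties":{"steps":{"type":"array","items":{"type":"object","properties":{"grip":{"type":"number"},"xyz":{"type":"array","items":{"type":"number"}},"turn":{"type":"number"}}}},"newtons":{"type":"number"}},"required":["steps"]}

```bash
ls; mkdir -p pics
python3 - <<'E'
from station import monitor, viewer, close_job
import cv2, numpy as np
print(monitor.sense())
for n in("side","top"):
    p,d=viewer.capture(n); cv2.imwrite(f"pics/{n}0.png",p); np.save(f"pics/{n}0.npy",d); print(n,viewer.camera_info(n))
E
```

```text
pics
{'time': 0.0, 'q': array([ 1.15739948e+00,  3.51220247e-01,  1.65243704e+00,  2.24516044e-05,
        1.13914263e+00, -8.46534751e-02]), 'qvel': array([-0.0010531 , -0.00058596,  0.00020069, -0.00022422, -0.00013159,
        0.00040721]), 'joint_torque': array([ 1.84832902e-04, -4.97329831e+01, -2.85250354e+01,  6.98985206e-02,
        2.58213608e-02, -1.06560374e-04]), 'eef_pos': array([0.17742177, 0.52021426, 0.21810528]), 'orientation': array([-3.14039143e+00, -1.22385035e-04,  2.81283981e+00]), 'ft_force': array([-0.10368975,  0.37404962, -0.52810935]), 'moment': array([-0.03187154, -0.00729179,  0.04854155]), 'grip_width': 0.09288961380320396}
side {'vfov': 42.540778870430806, 'cx': 286.7712753948, 'cy': 219.62186022833276, 'k1': 0.059836554762473196, 'pose': array([[ 0.95923301, -0.205205  ,  0.19432689,  0.28857159],
       [-0.28246885, -0.71834212,  0.63576407, -0.89326012],
       [ 0.00913122, -0.66473718, -0.74702149,  1.11314894],
       [ 0.        ,  0.        ,  0.        ,  1.        ]])}
top {'vfov': 48.554326661485156, 'cx': 271.2734241968736, 'cy': 209.0546893543546, 'k1': -0.10435955794990043, 'pose': array([[-0.02234071, -0.9965137 ,  0.08038245,  0.43476818],
       [-0.99974325,  0.02196378, -0.00557053, -0.01059534],
       [ 0.00378561, -0.08048626, -0.99674853,  1.3699425 ],
       [ 0.        ,  0.        ,  0.        ,  1.        ]])}
```

View pics/top0.png

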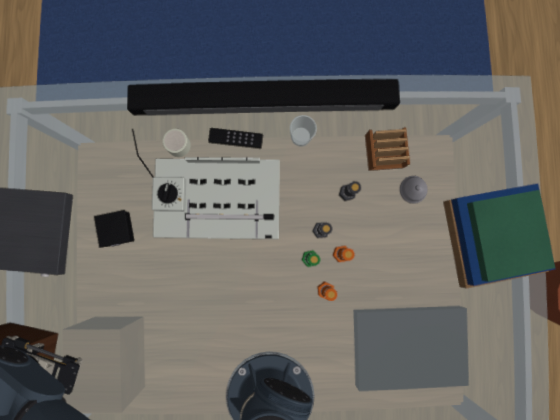

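View pics/side0.png

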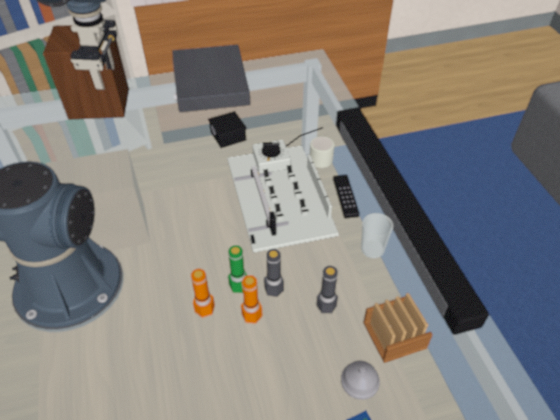

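```bash
cat > h.py <<'E'
import cv2, numpy as np
from station import monitor, viewer, close_job
def K(n):
    i=viewer.camera_info(n); f=210/np.tan(np.radians(i["vfov"])/2)
    return np.array([[f,0,i["cx"]],[0,f,i["cy"]],[0,0,1]]),np.array([i["k1"],0,0,0,0.]),np.array(i["pose"])
def cast(n,uv,z):
    k,d,P=K(n); s=cv2.undistortPoints(np.array(uv,float).reshape(-1,1,2),k,d).reshape(-1,2)
    r=np.c_[s,np.ones(len(s))]@P[:3,:3].T; t=(np.array(z)-P[2,3])/r[:,2]
    return P[:3,3]+r*t[:,None]
def lift(n,uv,dep):
    k,d,P=K(n); s=cv2.undistortPoints(np.array(uv,float).reshape(-1,1,2),k,d).reshape(-1,2)
    return (np.c_[s,np.ones(len(s))]*np.array(dep).reshape(-1,1))@P[:3,:3].T+P[:3,3]
def proj(n,X):
    k,d,P=K(n); T=np.linalg.inv(P); return cv2.projectPoints(np.array(X,float).reshape(-1,1,3),cv2.Rodrigues(T[:3,:3])[0],T[:3,3],k,d)[0].reshape(-1,2)
def cap(n,name):
    p,d=viewer.capture(n); cv2.imwrite(f"pics/{name}.png",p); np.save(f"pics/{name}.npy",d); return p,d
def cloud(n,d):
    v,u=np.mgrid[0:420,0:560]; X=lift(n,np.c_[u.ravel(),v.ravel()],d.ravel()).reshape(420,560,3); X[d<=0]=np.nan; return X
def crop(name,x0,y0,w,h,s,out):
    p=cv2.imread(f"pics/{name}.png")[y0:y0+h,x0:x0+w]; cv2.imwrite(f"pics/{out}.png",cv2.resize(p,None,fx=s,fy=s,interpolation=cv2.INTER_CUBIC))
E
python3 - <<'E'
from h import *
crop("top0",120,120,180,135,4.4,"c1"); crop("top0",290,160,110,150,4,"c2"); crop("side0",180,230,180,100,4,"c3")
d=np.load("pics/top0.npy"); X=cloud("top",d)
for n,(u,v) in dict(t1=(352,188),t2=(324,230),tray=(272,236),ta=(268,217),floor=(250,300),grey=(410,345),box=(105,340),frame=(250,100)).items(): print(n,X[v,u].round(3))
E
```

```text
t1 [ 0.586 -0.235  0.136]
t2 [ 0.475 -0.155  0.143]
tray [ 0.465 -0.019  0.015]
ta [ 0.515 -0.008  0.102]
floor [ 0.28  0.05 -0.  ]
grey [ 0.135 -0.417 -0.   ]
box [ 0.168  0.483 -0.006]
frame [0.857 0.036 0.065]
```

View pics/c1.png

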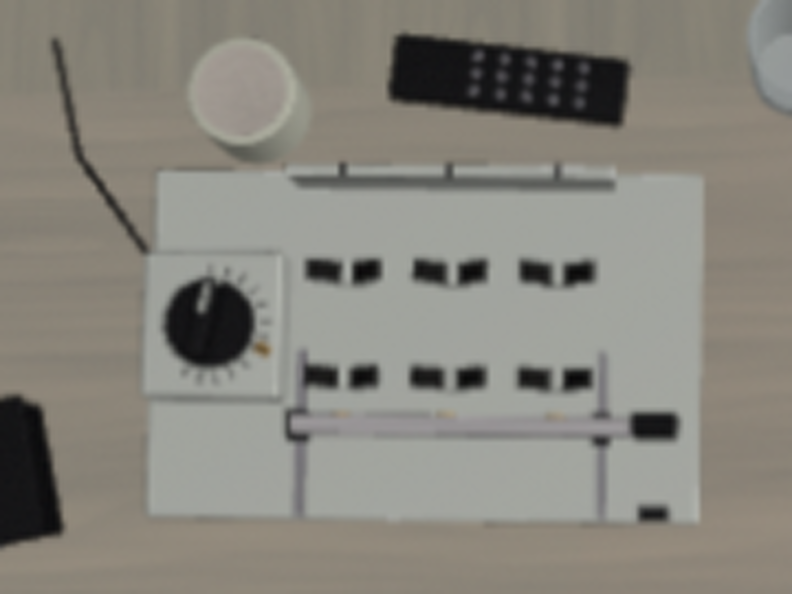

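View pics/c2.png

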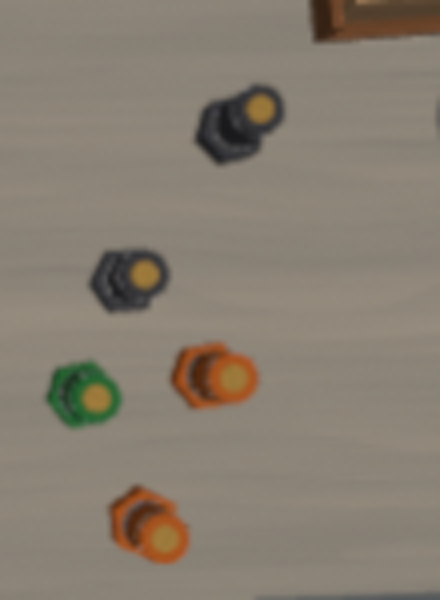

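View pics/c3.png

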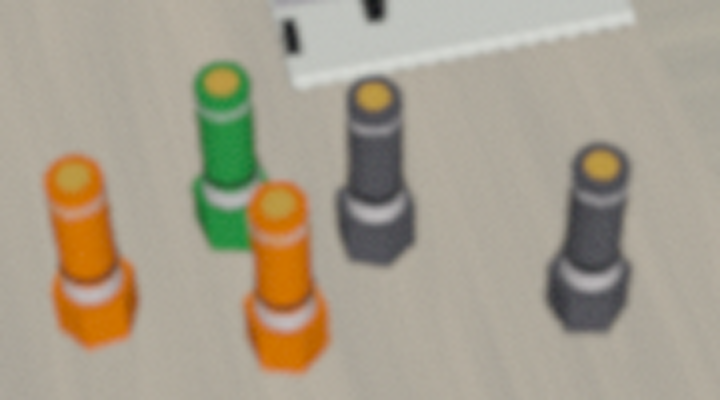

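Run:
```python
from h import *
c=np.array([(157,172),(703,177),(700,522),(148,516)])/4.4+[120,120]-0.4
X=cast("top",c,np.full(4,.012)); print("plate corners",X.round(4)); print(np.linalg.norm(np.diff(X,axis=0),axis=1))
# dock corners in dock frame
D=np.array([[109,205],[109,-165],[-125,-165],[-125,205]])/1000.
def fit(D,W):
    a=D-D.mean(0); b=W-W.mean(0); th=np.arctan2((a[:,0]*b[:,1]-a[:,1]*b[:,0]).sum(),(a*b).sum())
    R=np.array([[np.cos(th),-np.sin(th)],[np.sin(th),np.cos(th)]]); return th,W.mean(0)-R@D.mean(0),b-a@R.T
print("dock yaw,orig,res",fit(D,X[:,:2]))
# depth-based: white plate points
p=cv2.imread("pics/top0.png"); d=np.load("pics/top0.npy"); X=cloud("top",d)
hsv=cv2.cvtColor(p,cv2.COLOR_BGR2HSV)
# brass tails
for n in("top","side"):
    p=cv2.imread(f"pics/{n}0.png"); hsv=cv2.cvtColor(p,cv2.COLOR_BGR2HSV)
    m=cv2.inRange(hsv,(14,110,110),(26,255,255)); k,l,s,c=cv2.connectedComponentsWithStats(m)
    for i in range(1,k):
        if s[i,4]>25: print(n,c[i].round(1),s[i,4],cast(n,[c[i]],[.14])[0].round(4))
# big black/others
for nm,uv,z in(("tab",(268,216.5),.1),("knobc",(120+208/4.4,120+322/4.4),.084),("idx",(120+262/4.4,120+349/4.4),.055),("ptr",(120+209/4.4,120+285/4.4),.084),("candle",(176,141),.065),("dice",(115,228),.056),("tumb",(303,130),.1),("coast",(389,149),.09),("bell",(414,189),.05)):
    print(nm,cast("top",[uv],[z])[0].round(4))
```

```text
plate corners [[ 0.702   0.3232  0.012 ]
 [ 0.6897 -0.0454  0.012 ]
 [ 0.4585 -0.0379  0.012 ]
 [ 0.4701  0.3294  0.012 ]]
[0.3687445  0.23123384 0.36749484]
dock yaw,orig,res (np.float64(-0.031751865056910834), array([0.58745655, 0.12209162]), array([[-0.00087724, -0.00036446],
       [-0.00150411,  0.00091219],
       [ 0.00126555,  0.00097698],
       [ 0.0011158 , -0.0015247 ]]))
top [18.3 40.9] 3194 [1.0337 0.6972 0.14  ]
top [534.2  81. ] 8684 [ 0.8832 -0.7742  0.14  ]
top [392.6 131.2] 51 [ 0.7388 -0.352   0.14  ]
top [391.9 139.7] 82 [ 0.7153 -0.3486  0.14  ]
top [392.5 148.8] 80 [ 0.6903 -0.349   0.14  ]
top [392.9 158. ] 77 [ 0.6649 -0.3488  0.14  ]
top [354.8 186.8] 36 [ 0.5887 -0.242   0.14  ]
top [325.9 228.1] 39 [ 0.4801 -0.1608  0.14  ]
top [348. 254.] 45 [ 0.4104 -0.2174  0.14  ]
top [313.6 259.1] 29 [ 0.3994 -0.126   0.14  ]
top [330.9 294.1] 41 [ 0.3064 -0.169   0.14  ]
top [554.4 370.3] 977 [ 0.0741 -0.7824  0.14  ]
side [275.3  32.7] 11340 [0.7478 0.7752 0.14  ]
side [34.1 66.2] 463 [-0.0385  0.7703  0.14  ]
side [ 7.  74.5] 168 [-0.1157  0.7428  0.14  ]
side [235
[... 187 characters left out ...]
[248.7 281.7] 142 [ 0.4103 -0.2165  0.14  ]
side [201.  291.3] 179 [ 0.3059 -0.2123  0.14  ]
side [250.1 297.8] 184 [ 0.4035 -0.2577  0.14  ]
side [204.3 308.6] 165 [ 0.3048 -0.2571  0.14  ]
side [408.6 307.1] 113 [ 0.7189 -0.3723  0.14  ]
side [396.7 309.6] 106 [ 0.6923 -0.3711  0.14  ]
side [385.  310.5] 86 [ 0.6678 -0.3665  0.14  ]
side [252.1 315.8] 146 [ 0.3967 -0.302   0.14  ]
side [395.6 336.4] 1285 [ 0.6638 -0.4284  0.14  ]
tab [ 0.517  -0.0083  0.1   ]
knobc [0.5893 0.2715 0.084 ]
idx [0.5744 0.2426 0.055 ]
ptr [0.613  0.2708 0.084 ]
candle [0.7414 0.2504 0.065 ]
dice [0.4963 0.429  0.056 ]
tumb [ 0.7561 -0.111   0.1   ]
coast [ 0.7002 -0.3528  0.09  ]
bell [ 0.5902 -0.4312  0.05  ]
```

```bash
cat >> h.py <<'E'
from scipy.spatial.transform import Rotation as Ro
def go(x,y,z,yaw):
    s=monitor.sense(); R=Ro.from_euler("xyz",s["orientation"]).as_matrix()
    d=R.T@(np.array([x,y,z])-s["eef_pos"])*100; t=-((yaw-s["orientation"][2]+np.pi)%(2*np.pi)-np.pi)
    print("xyz cm",d.round(2),"turn",round(t,3),"q6 after ~",round(np.arctan2(y,x)+np.pi/2-yaw,2))
def st():
    s=monitor.sense(); print("t",round(s["time"],2),s["eef_pos"].round(4),s["orientation"].round(3),"F",s["ft_force"].round(1),"g",round(s["grip_width"],4),"q",s["q"].round(2))
E
python3 - <<'E'
from h import *
go(.517,-.008,.2,1.539); go(.517,-.008,.07,1.539)
th=-.0318;R=np.array([[np.cos(th),-np.sin(th)],[np.sin(th),np.cos(th)]]);o=np.array([.5875,.1221])
# checks
for u,v,z in((343,271,.043),(450,271,.043),(557,271,.043),(343,377,.043),(448,377,.043),(555,377,.043)):
    X=cast("top",[(120+u/4.4-.4,120+v/4.4-.4)],[z])[0,:2]; print(((X-o)@R).round(4))
for n,uv in(("top",(268,216.5)),):
    print("tab dock",((cast(n,[uv],[.1])[0,:2]-o)@R).round(4))
crop("side0",210,125,140,130,5,"c4")
E
```

```text
xyz cm [-49.19 -39.03   1.85] turn 1.274 q6 after ~ 0.02
xyz cm [-49.2  -39.02  14.85] turn 1.274 q6 after ~ 0.02
[0.0372 0.0716]
[0.0378 0.0014]
[ 0.0384 -0.0686]
[-0.0325  0.07  ]
[-0.0318  0.0014]
[-0.0311 -0.0683]
tab dock [-0.0663 -0.1326]
```

View pics/c4.png

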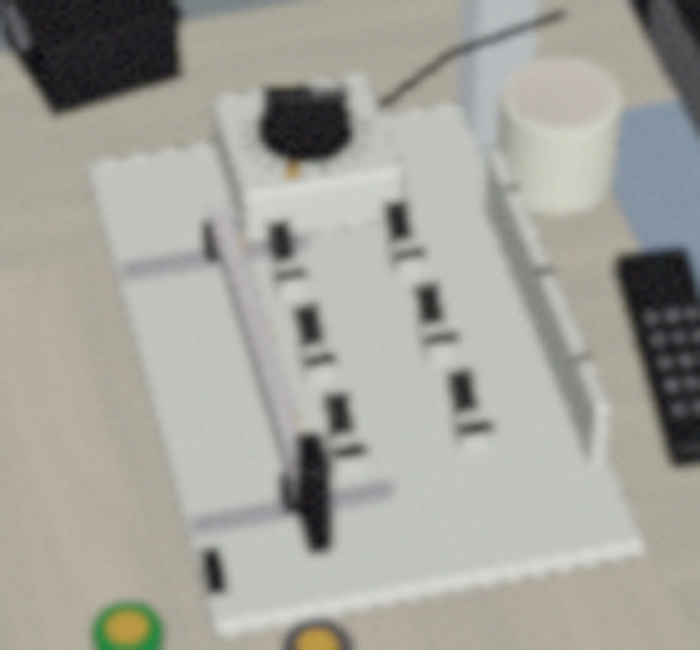

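Call:
{"op": "drive_tool", "data": {
  "steps": [
    {"xyz":[-6,-5,-1],"turn":0.15,"grip":9.3},
    {"xyz":[-12,-9.5,0],"turn":0.32,"grip":7},
    {"xyz":[-18,-14,1.8],"turn":0.48,"grip":5},
    {"xyz":[-24,-19,1.8],"turn":0.65,"grip":5},
    {"xyz":[-30,-24,1.8],"turn":0.8,"grip":5},
    {"xyz":[-36,-29,1.8],"turn":0.96,"grip":5},
    {"xyz":[-42,-34,1.8],"turn":1.12,"grip":5},
    {"xyz":[-49.2,-39,1.8],"turn":1.27,"grip":5},
    {"xyz":[-49.2,-39,1.8],"turn":1.27,"grip":5},
    {"xyz":[-49.2,-39,1.8],"turn":1.27,"grip":5},
    {"xyz":[-49.2,-39,1.8],"turn":1.27,"grip":5},
    {"xyz":[-49.2,-39,1.8],"turn":1.27,"grip":5}
  ]
}}

```text
time: 1.6
eef_pos: [0.5167, -0.0076, 0.2001]
orientation: [-3.14, 0.001, 1.542]
ft_force: [-0.2, -0.3, 0.1]
grip_width: 0.05
```

Run:
```python
from h import *
st(); go(.517,-.008,.07,1.543)
```

```text
t 1.6 [ 0.5167 -0.0076  0.2001] [-3.140e+00  1.000e-03  1.542e+00] F [-0.2 -0.3  0.1] g 0.05 q [-0.1   0.31  1.76 -0.    1.07 -0.08]
xyz cm [-0.03  0.05 13.01] turn -0.001 q6 after ~ 0.01
```

Call:
{"op": "drive_tool", "data": {
  "steps": [
    {"xyz":[0,0,4],"turn":0,"grip":5},
    {"xyz":[0,0,8],"grip":5},
    {"xyz":[0,0,11],"grip":5},
    {"xyz":[0,0,13],"grip":5},
    {"xyz":[0,0,13],"grip":5},
    {"xyz":[0,0,13],"grip":3},
    {"xyz":[0,0,13],"grip":1},
    {"xyz":[0,0,13],"grip":1},
    {"xyz":[0,0,13],"grip":1},
    {"xyz":[0,0,13],"grip":1}
  ],
  "newtons": 20
}}

```text
$.steps[1]: bad value
```

Call:
{"op": "drive_tool", "data": {
  "steps": [
    {"xyz":[0,0,4],"turn":0,"grip":5},
    {"xyz":[0,0,8],"turn":0,"grip":5},
    {"xyz":[0,0,11],"turn":0,"grip":5},
    {"xyz":[0,0,13],"turn":0,"grip":5},
    {"xyz":[0,0,13],"turn":0,"grip":5},
    {"xyz":[0,0,13],"turn":0,"grip":3},
    {"xyz":[0,0,13],"turn":0,"grip":1},
    {"xyz":[0,0,13],"turn":0,"grip":1},
    {"xyz":[0,0,13],"turn":0,"grip":1},
    {"xyz":[0,0,13],"turn":0,"grip":1}
  ],
  "newtons": 20
}}

```text
time: 2.85
eef_pos: [0.5171, -0.0077, 0.0705]
orientation: [-3.142, 0.001, 1.542]
ft_force: [1.8, -0.0, 3.6]
grip_width: 0.0139
```

Call:
{"op": "drive_tool", "data": {
  "steps": [
    {"xyz":[0,-0.8,0],"turn":0,"grip":1},
    {"xyz":[0,-1.6,0],"turn":0,"grip":1},
    {"xyz":[0,-2.4,0],"turn":0,"grip":1},
    {"xyz":[0,-3.0,0],"turn":0,"grip":1},
    {"xyz":[0,-3.0,0],"turn":0,"grip":1}
  ]
}}

```text
time: 3.48
eef_pos: [0.4862, -0.0067, 0.0705]
orientation: [-3.14, 0.0, 1.542]
ft_force: [-1.1, 3.8, 3.2]
grip_width: 0.0137
```

Call:
{"op": "drive_tool", "data": {
  "steps": [
    {"xyz":[0,-0.3,0],"turn":0,"grip":1},
    {"xyz":[0,-0.6,0],"turn":0,"grip":1},
    {"xyz":[0,-0.9,0],"turn":0,"grip":1},
    {"xyz":[0,-0.9,0],"turn":0,"grip":1}
  ]
}}

```text
time: 3.98
eef_pos: [0.4768, -0.0064, 0.0705]
orientation: [-3.14, 0.0, 1.542]
ft_force: [-0.3, 4.7, 3.3]
grip_width: 0.0141
```

Call:
{"op": "drive_tool", "data": {
  "steps": [
    {"xyz":[0,-0.3,0],"turn":0,"grip":1},
    {"xyz":[0,-0.6,0],"turn":0,"grip":1},
    {"xyz":[0,-0.6,0],"turn":0,"grip":1}
  ]
}}

```text
time: 4.35
eef_pos: [0.4764, -0.0064, 0.0709]
orientation: [3.131, 0.0, 1.541]
ft_force: [31.5, 7.1, -27.5]
grip_width: 0.0136
```

Call:
{"op": "drive_tool", "data": {
  "steps": [
    {"xyz":[0,0,0],"turn":0,"grip":1},
    {"xyz":[0,0,0],"turn":0,"grip":3},
    {"xyz":[0,0,0],"turn":0,"grip":4},
    {"xyz":[0,0,0],"turn":0,"grip":4},
    {"xyz":[0,0,-6],"turn":0,"grip":4},
    {"xyz":[0,0,-12],"turn":0,"grip":4},
    {"xyz":[0,0,-17],"turn":0,"grip":4},
    {"xyz":[0,0,-17],"turn":0,"grip":4}
  ]
}}

```text
time: 5.35
eef_pos: [0.4759, -0.0064, 0.2443]
orientation: [3.124, 0.001, 1.541]
ft_force: [-0.2, 0.6, 0.2]
grip_width: 0.0397
```

Run:
```python
from h import *
st(); cap("top","top1"); cap("side","side1"); crop("top1",100,100,330,230,2.4,"c5")
p=cv2.imread("pics/top1.png");
```

```text
t 5.35 [ 0.4759 -0.0064  0.2443] [3.124e+00 1.000e-03 1.541e+00] F [-0.2  0.6  0.2] g 0.0397 q [-0.11  0.18  1.82  0.    1.13 -0.08]
```

View pics/c5.png

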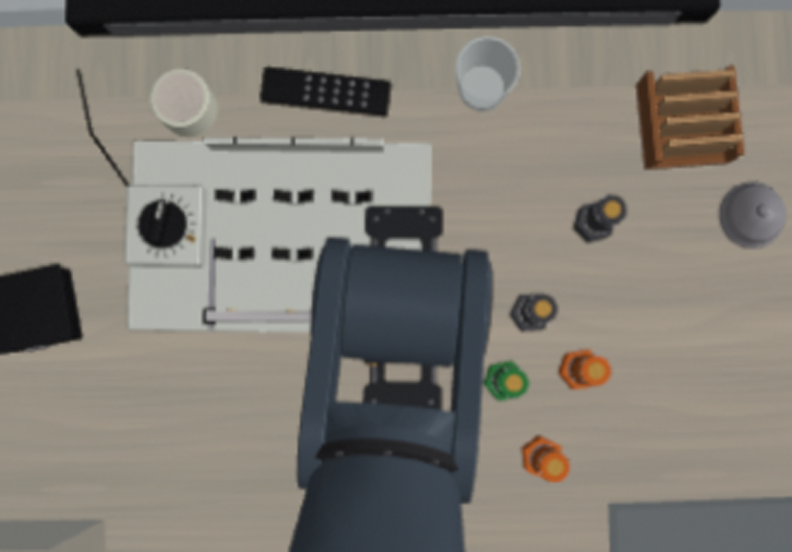

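View pics/side1.png

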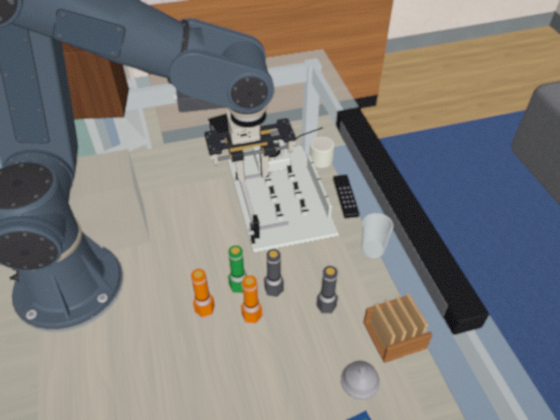

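Run:
```python
from h import *
go(.481,-.1585,.22,np.pi-.028)
```

```text
xyz cm [-15.2    1.11   2.07] turn -1.572 q6 after ~ -1.86
```

Call:
{"op": "drive_tool", "data": {
  "steps": [
    {"xyz":[-4,0.3,0.5],"turn":-0.18,"grip":6.5},
    {"xyz":[-8,0.6,1],"turn":-0.36,"grip":6.5},
    {"xyz":[-12,0.9,1.5],"turn":-0.54,"grip":6.5},
    {"xyz":[-15.2,1.1,2],"turn":-0.72,"grip":6.5},
    {"xyz":[-15.2,1.1,2],"turn":-0.9,"grip":6.5},
    {"xyz":[-15.2,1.1,2],"turn":-1.08,"grip":6.5},
    {"xyz":[-15.2,1.1,2],"turn":-1.26,"grip":6.5},
    {"xyz":[-15.2,1.1,2],"turn":-1.44,"grip":6.5},
    {"xyz":[-15.2,1.1,2],"turn":-1.57,"grip":6.5},
    {"xyz":[-15.2,1.1,2],"turn":-1.57,"grip":6.5},
    {"xyz":[-15.2,1.1,2],"turn":-1.57,"grip":6.5}
  ]
}}

```text
time: 6.82
eef_pos: [0.4805, -0.1584, 0.2198]
orientation: [3.142, 0.009, 3.108]
ft_force: [-0.6, 0.1, 0.2]
grip_width: 0.0649
```

Run:
```python
from h import *
st();go(.481,-.1585,.10,np.pi-.028)
p,d=cap("side","side2"); crop("side2",180,130,200,180,4,"c6")
```

```text
t 6.83 [ 0.4805 -0.1584  0.2198] [3.142 0.009 3.108] F [-0.6  0.1  0.2] g 0.0649 q [-0.41  0.27  1.77  0.    1.1  -1.95]
xyz cm [ 6.000e-02 -1.000e-02  1.198e+01] turn -0.005 q6 after ~ -1.86
```

View pics/c6.png

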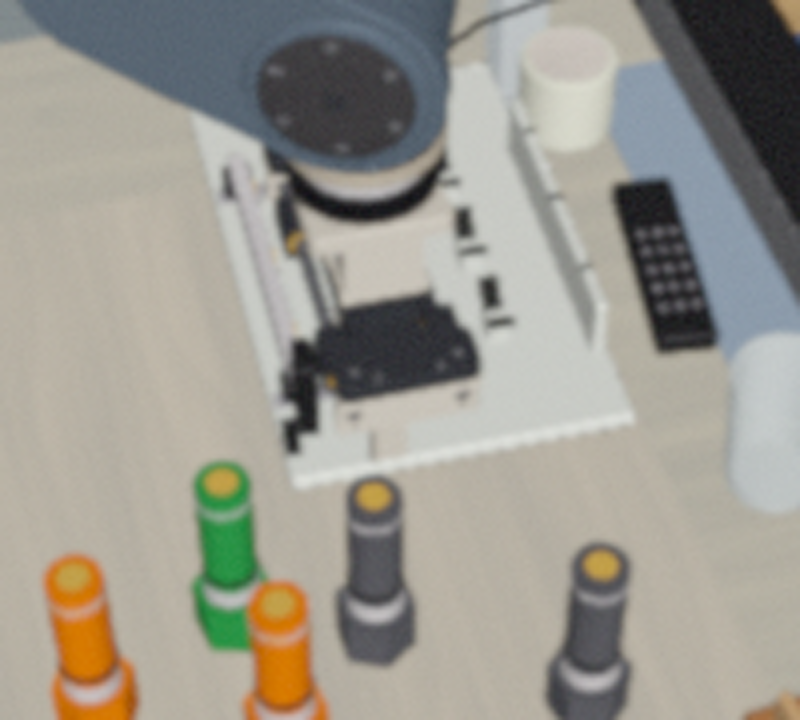

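Call:
{"op": "drive_tool", "data": {
  "steps": [
    {"xyz":[0,0,4],"turn":0,"grip":6.5},
    {"xyz":[0,0,8],"turn":0,"grip":6.5},
    {"xyz":[0,0,11],"turn":0,"grip":6.5},
    {"xyz":[0,0,12],"turn":0,"grip":6.5},
    {"xyz":[0,0,12],"turn":0,"grip":5},
    {"xyz":[0,0,12],"turn":0,"grip":4},
    {"xyz":[0,0,12],"turn":0,"grip":3},
    {"xyz":[0,0,12],"turn":0,"grip":3},
    {"xyz":[0,0,12],"turn":0,"grip":3}
  ],
  "newtons": 25
}}

```text
time: 8.0
eef_pos: [0.4822, -0.1587, 0.1007]
orientation: [-3.141, 0.011, 3.109]
ft_force: [-0.2, 0.1, 6.0]
grip_width: 0.0338
```

Run:
```python
from h import *
go(.4822,-.1587,.24,np.pi-.028);go(.42,.12,.24,np.pi-.028);go(.42,.12,.104,np.pi-.028)
```

```text
xyz cm [-1.500e-01 -1.000e-02 -1.393e+01] turn -0.005 q6 after ~ -1.86
xyz cm [  6.98  27.64 -14.02] turn -0.005 q6 after ~ -1.26
xyz cm [ 7.13 27.65 -0.42] turn -0.005 q6 after ~ -1.26
```

Call:
{"op": "drive_tool", "data": {
  "steps": [
    {"xyz":[0,0,-4],"turn":0,"grip":3},
    {"xyz":[0,0,-8],"turn":0,"grip":3},
    {"xyz":[0,0,-12],"turn":0,"grip":3},
    {"xyz":[0,0,-14],"turn":0,"grip":3},
    {"xyz":[1,5,-14],"turn":0,"grip":3},
    {"xyz":[2.5,10,-14],"turn":0,"grip":3},
    {"xyz":[4,15,-14],"turn":0,"grip":3},
    {"xyz":[5.5,20,-14],"turn":0,"grip":3},
    {"xyz":[6.5,24,-14],"turn":0,"grip":3},
    {"xyz":[7,27.6,-14],"turn":0,"grip":3},
    {"xyz":[7,27.6,-12],"turn":0,"grip":3},
    {"xyz":[7,27.6,-8],"turn":0,"grip":3},
    {"xyz":[7,27.6,-4],"turn":0,"grip":3},
    {"xyz":[7.1,27.6,-1.5],"turn":0,"grip":3},
    {"xyz":[7.1,27.6,-1],"turn":0,"grip":3}
  ]
}}

```text
time: 9.88
eef_pos: [0.4192, 0.1193, 0.1086]
orientation: [-3.14, 0.007, 3.109]
ft_force: [0.3, -0.7, -2.4]
grip_width: 0.0336
```

Run:
```python
from h import *
st(); cap("side","side3"); cap("top","top3");crop("side3",60,100,260,190,3,"c7")
```

```text
t 9.88 [0.4192 0.1193 0.1086] [-3.14   0.007  3.109] F [ 0.3 -0.7 -2.4] g 0.0336 q [ 0.17  0.31  2.04 -0.    0.78 -1.36]
```

View pics/c7.png

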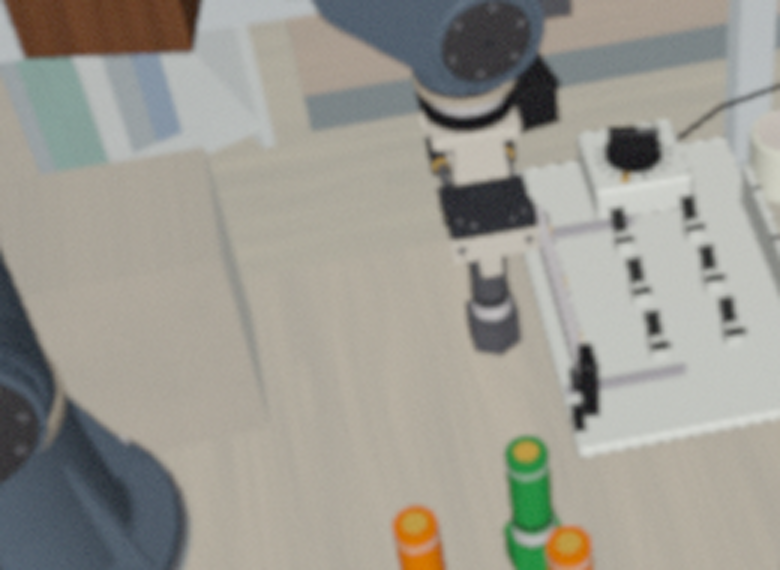

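View pics/top3.png

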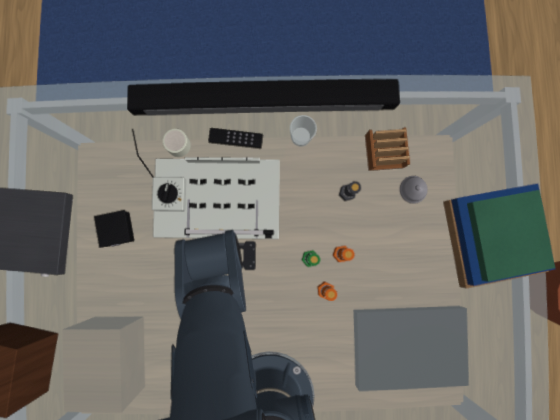

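Call:
{"op": "drive_tool", "data": {
  "steps": [
    {"xyz":[0,0,0.4],"turn":0,"grip":3},
    {"xyz":[0,0,0.8],"turn":0,"grip":3},
    {"xyz":[0,0,0.8],"turn":0,"grip":3},
    {"xyz":[0,0,0.8],"turn":0,"grip":3}
  ],
  "newtons": 10
}}

```text
time: 10.48
eef_pos: [0.4204, 0.1195, 0.1021]
orientation: [-3.141, 0.01, 3.109]
ft_force: [-0.2, -0.3, -1.0]
grip_width: 0.0337
```

Call:
{"op": "drive_tool", "data": {
  "steps": [
    {"xyz":[0,0,0],"turn":0,"grip":3},
    {"xyz":[0,0,0],"turn":0,"grip":3},
    {"xyz":[1,0,-0.15],"turn":0,"grip":3},
    {"xyz":[2.1,0,-0.2],"turn":0,"grip":3},
    {"xyz":[3.1,0,-0.15],"turn":0,"grip":3},
    {"xyz":[4.2,0,0],"turn":0,"grip":3},
    {"xyz":[5.2,0,0.2],"turn":0,"grip":3},
    {"xyz":[6.2,0,0.5],"turn":0,"grip":3},
    {"xyz":[6.2,0,0.5],"turn":0,"grip":3}
  ],
  "newtons": 4
}}

```text
time: 11.6
eef_pos: [0.3578, 0.1216, 0.0965]
orientation: [-3.141, 0.01, 3.109]
ft_force: [0.3, -0.3, 0.5]
grip_width: 0.0337
```

Run:
```python
from h import *
st(); cap("side","side4"); crop("side4",60,100,260,190,3,"c8")
```

```text
t 11.6 [0.3578 0.1216 0.0965] [-3.141  0.01   3.109] F [ 0.3 -0.3  0.5] g 0.0337 q [ 0.21  0.24  2.19 -0.    0.7  -1.33]
```

View pics/c8.png

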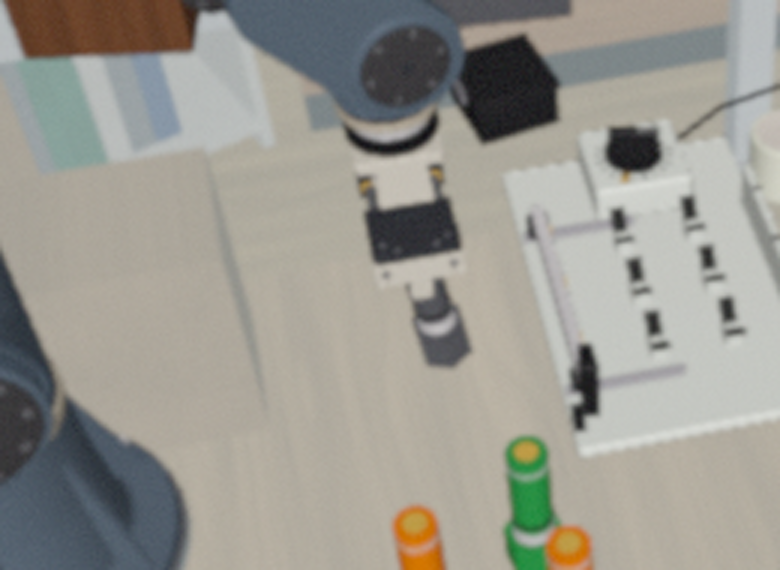

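Call:
{"op": "drive_tool", "data": {
  "steps": [
    {"xyz":[0.9,0,0.5],"turn":0,"grip":3},
    {"xyz":[1.9,0,1],"turn":0,"grip":3},
    {"xyz":[2.8,0,1.5],"turn":0,"grip":3},
    {"xyz":[3.6,0,2.1],"turn":0,"grip":3},
    {"xyz":[4.4,0,2.8],"turn":0,"grip":3},
    {"xyz":[5.1,0,3.5],"turn":0,"grip":3},
    {"xyz":[5.8,0,4.3],"turn":0,"grip":3},
    {"xyz":[6.3,0,5.1],"turn":0,"grip":3},
    {"xyz":[6.3,0,5.1],"turn":0,"grip":3}
  ]
}}

```text
time: 12.78
eef_pos: [0.2946, 0.1234, 0.0444]
orientation: [-3.141, 0.009, 3.109]
ft_force: [-2.0, -0.5, 1.7]
grip_width: 0.0336
```

Run:
```python
from h import *
st(); cap("side","side5"); crop("side5",60,100,260,190,3,"c9")
```

```text
t 12.78 [0.2946 0.1234 0.0444] [-3.141  0.009  3.109] F [-2.  -0.5  1.7] g 0.0336 q [ 0.25  0.29  2.35 -0.01  0.49 -1.28]
```

View pics/c9.png

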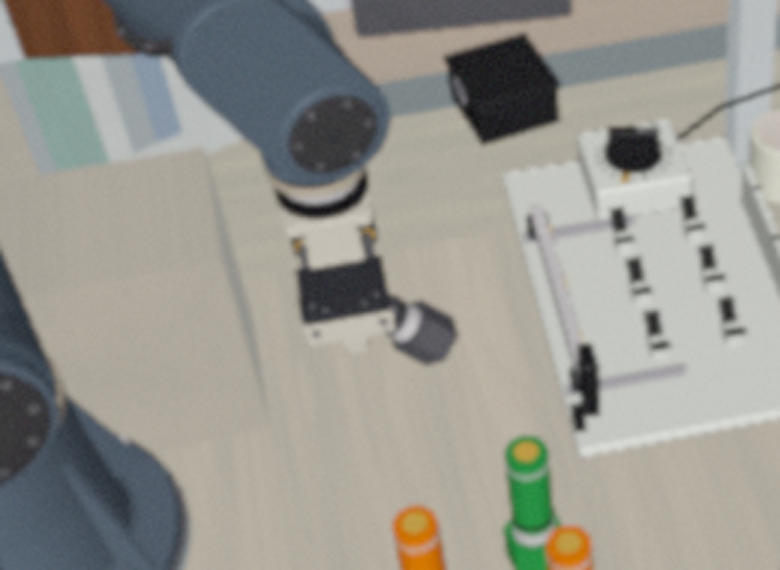

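Call:
{"op": "drive_tool", "data": {
  "steps": [
    {"xyz":[0.4,0,0.8],"turn":0,"grip":3},
    {"xyz":[0.8,0,1.6],"turn":0,"grip":3},
    {"xyz":[1.1,0,2.4],"turn":0,"grip":3},
    {"xyz":[1.3,0,3.1],"turn":0,"grip":3},
    {"xyz":[1.4,0,3.6],"turn":0,"grip":3},
    {"xyz":[1.4,0,3.6],"turn":0,"grip":3}
  ]
}}

```text
time: 13.58
eef_pos: [0.2818, 0.124, 0.0084]
orientation: [-3.141, 0.009, 3.109]
ft_force: [0.2, -0.2, -0.3]
grip_width: 0.0344
```

Run:
```python
from h import *
st(); cap("side","side6"); crop("side6",60,100,260,190,3,"c10")
```

```text
t 13.57 [0.2818 0.124  0.0084] [-3.141  0.009  3.109] F [ 0.2 -0.2 -0.3] g 0.0344 q [ 0.27  0.39  2.39 -0.01  0.35 -1.26]
```

View pics/c10.png

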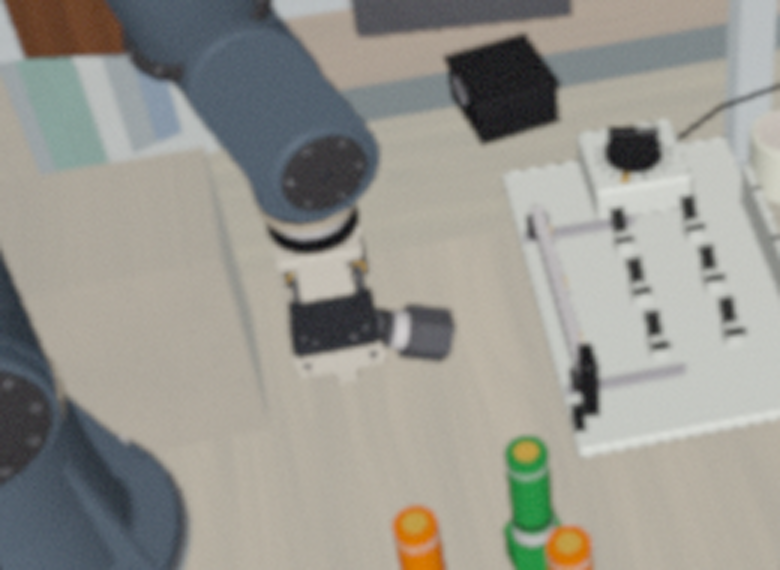

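Call:
{"op": "drive_tool", "data": {
  "steps": [
    {"xyz":[0,0,0],"turn":0,"grip":4.5},
    {"xyz":[0,0,0],"turn":0,"grip":6.5},
    {"xyz":[0,0,0],"turn":0,"grip":6.5},
    {"xyz":[0,0,0],"turn":0,"grip":6.5}
  ]
}}

```text
time: 14.12
eef_pos: [0.2819, 0.124, 0.0086]
orientation: [-3.141, 0.01, 3.109]
ft_force: [0.2, 0.3, -0.2]
grip_width: 0.064
```

Run:
```python
from h import *
st(); p,d=cap("side","side7"); X=cloud("side",d)
m=(X[...,0]>.28)&(X[...,0]<.46)&(abs(X[...,1]-.12)<.06)&(X[...,2]>.006)&(X[...,2]<.07)
m&=(p.max(2)<130)
Q=X[m]; 
m2=np.zeros((420,560),bool); m2[195:225,185:220]=True
Q=X[m&m2]; print(len(Q),Q.min(0).round(3),Q.max(0).round(3),np.percentile(Q[:,0],[50,95,99]).round(3),np.median(Q[:,1]).round(3))
h=Q[Q[:,0]>Q[:,0].max()-.04]; print(h[:,1].min(),h[:,1].max(),h[:,2].max())
crop("side7",150,170,90,75,8,"c11")
```

```text
t 14.12 [0.2819 0.124  0.0086] [-3.141  0.01   3.109] F [ 0.2  0.3 -0.2] g 0.064 q [ 0.27  0.39  2.39 -0.01  0.35 -1.26]
240 [0.325 0.096 0.009] [0.363 0.135 0.054] [0.344 0.361 0.362] 0.107
0.09599225266308264 0.13541677302679678 0.05396095700342829
```

View pics/c11.png

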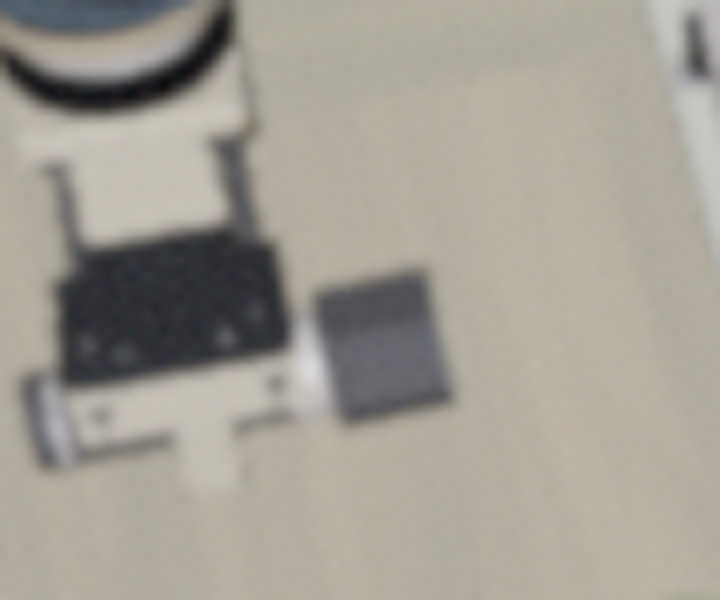

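Run:
```python
from h import *
f=lambda u,v:(150+u/8-.4,170+v/8-.4)
print(cast("side",[f(450,400),f(440,335),f(425,268),f(345,418),f(25,385),f(45,468)],[.012,.030,.038,.012,.03,.01]).round(4))
```

```text
[[0.3631 0.1045 0.012 ]
 [0.3641 0.1183 0.03  ]
 [0.3644 0.1428 0.038 ]
 [0.3275 0.1062 0.012 ]
 [0.227  0.1337 0.03  ]
 [0.2276 0.1133 0.01  ]]
```

Call:
{"op": "drive_tool", "data": {
  "steps": [
    {"xyz":[0.6,0,0.1],"turn":0,"grip":6.5},
    {"xyz":[1.2,0,0.3],"turn":0,"grip":6.5},
    {"xyz":[1.2,0,0.3],"turn":0,"grip":4},
    {"xyz":[1.2,0,0.3],"turn":0,"grip":3},
    {"xyz":[1.2,0,0.3],"turn":0,"grip":3},
    {"xyz":[1.2,0,0.3],"turn":0,"grip":3},
    {"xyz":[1.2,0,0.3],"turn":0,"grip":3},
    {"xyz":[1.2,0,-3],"turn":0,"grip":3},
    {"xyz":[1.2,0,-6],"turn":0,"grip":3},
    {"xyz":[1.2,0,-6],"turn":0,"grip":3}
  ],
  "newtons": 45
}}

```text
time: 15.42
eef_pos: [0.2703, 0.1248, 0.0696]
orientation: [3.141, 0.014, 3.109]
ft_force: [0.4, 0.5, -0.8]
grip_width: 0.0328
```

Run:
```python
from h import *
st(); p,d=cap("side","side8"); crop("side8",130,140,120,90,6.5,"c12")
```

```text
t 15.43 [0.2703 0.1248 0.0696] [3.141 0.014 3.109] F [ 0.4  0.5 -0.8] g 0.0328 q [ 0.28  0.18  2.39 -0.01  0.56 -1.25]
```

View pics/c12.png

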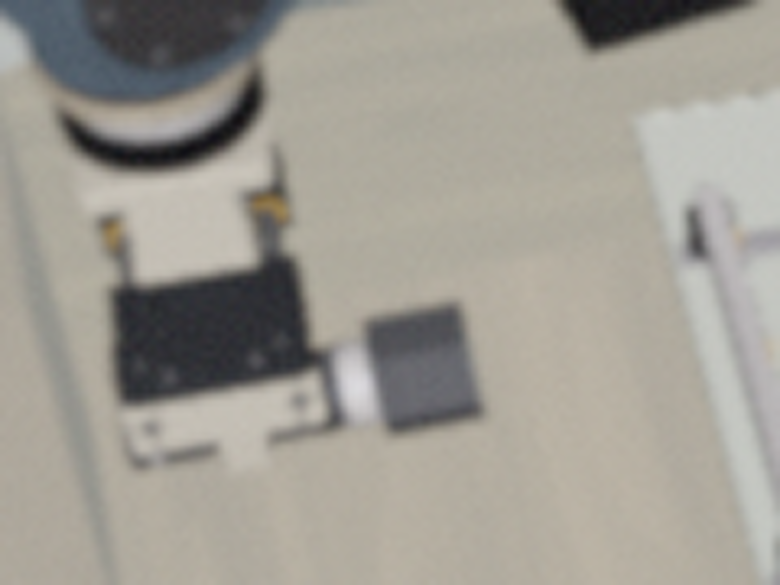

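Run:
```python
from h import *
f=lambda u,v:(130+u/6.5-.4,140+v/6.5-.4)
print(cast("side",[f(480,412),f(465,330),f(460,305)],[.072,.097,.107]).round(4))
th=-.028;R=np.array([[np.cos(th),-np.sin(th)],[np.sin(th),np.cos(th)]]);o=np.array([.5875,.1231])
for c in(.07,0,-.07):
    W=R@[.001,c]+o; print(W.round(4)); go(W[0],W[1],.15,np.pi-.028); go(W[0],W[1],.033,np.pi-.028)
```

```text
[[0.3639 0.11   0.072 ]
 [0.3648 0.1328 0.097 ]
 [0.3647 0.1373 0.107 ]]
[0.5905 0.193 ]
xyz cm [-31.93   7.88  -7.76] turn -0.005 q6 after ~ -1.23
xyz cm [-31.79   7.89   3.94] turn -0.005 q6 after ~ -1.23
[0.5885 0.1231]
xyz cm [-31.96   0.88  -7.76] turn -0.005 q6 after ~ -1.34
xyz cm [-31.82   0.89   3.94] turn -0.005 q6 after ~ -1.34
[0.5865 0.0531]
xyz cm [-31.99  -6.12  -7.76] turn -0.005 q6 after ~ -1.45
xyz cm [-31.86  -6.11   3.94] turn -0.005 q6 after ~ -1.45
```

Call:
{"op": "drive_tool", "data": {
  "steps": [
    {"xyz":[0,0,-4],"turn":0,"grip":3},
    {"xyz":[-4,1,-7.7],"turn":0,"grip":3},
    {"xyz":[-9,2,-7.7],"turn":0,"grip":3},
    {"xyz":[-14,3.5,-7.7],"turn":0,"grip":3},
    {"xyz":[-19,5,-7.7],"turn":0,"grip":3},
    {"xyz":[-24,6.5,-7.7],"turn":0,"grip":3},
    {"xyz":[-28,7.5,-7.7],"turn":0,"grip":3},
    {"xyz":[-31.6,7.9,-7.7],"turn":0,"grip":3},
    {"xyz":[-31.6,7.9,-7.7],"turn":0,"grip":3},
    {"xyz":[-31.6,7.9,-5],"turn":0,"grip":3},
    {"xyz":[-31.6,7.9,-2],"turn":0,"grip":3},
    {"xyz":[-31.6,7.9,0],"turn":0,"grip":3},
    {"xyz":[-31.6,7.9,0],"turn":0,"grip":3}
  ]
}}

```text
time: 17.1
eef_pos: [0.5868, 0.193, 0.0704]
orientation: [-3.14, 0.008, 3.109]
ft_force: [-0.7, -0.6, -1.5]
grip_width: 0.0331
```

Run:
```python
from h import *
st(); p,d=cap("side","side9"); crop("side9",200,90,150,130,5,"c13"); cap("top","top9"); crop("top9",120,120,180,135,4.4,"c14")
th=-.028;R=np.array([[np.cos(th),-np.sin(th)],[np.sin(th),np.cos(th)]]);o=np.array([.5875,.1231])
W=R@[-.002,.07]+o;go(W[0],W[1],.033,np.pi-.028)
```

```text
t 17.1 [0.5868 0.193  0.0704] [-3.14   0.008  3.109] F [-0.7 -0.6 -1.5] g 0.0331 q [ 0.24  0.64  1.59 -0.    0.9  -1.29]
xyz cm [ 0.13 -0.02  3.97] turn -0.005 q6 after ~ -1.23
```

View pics/c13.png

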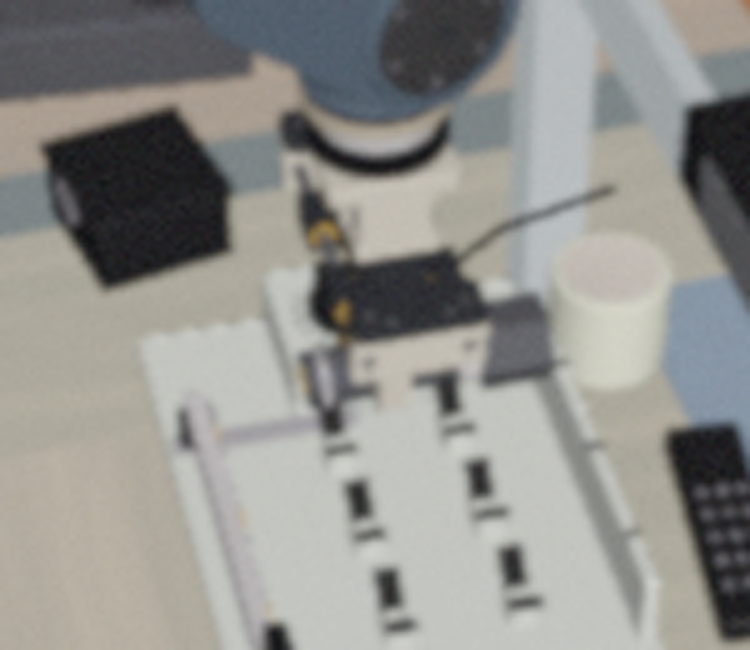

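View pics/c14.png

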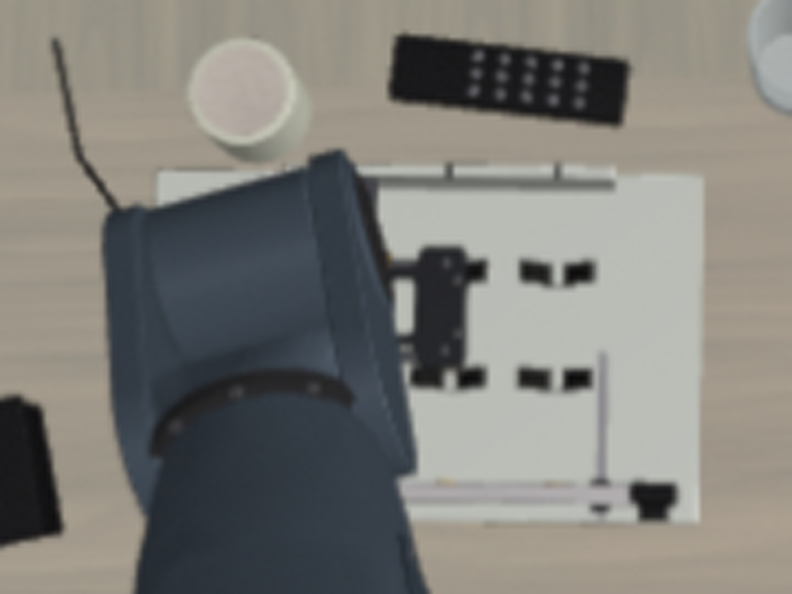

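Call:
{"op": "drive_tool", "data": {
  "steps": [
    {"xyz":[0,0,1],"turn":0,"grip":3},
    {"xyz":[0,0,2],"turn":0,"grip":3},
    {"xyz":[0,0,3],"turn":0,"grip":3},
    {"xyz":[0,0,3.4],"turn":0,"grip":3},
    {"xyz":[0,0,3.4],"turn":0,"grip":3}
  ]
}}

```text
time: 17.82
eef_pos: [0.5885, 0.1935, 0.0386]
orientation: [3.141, 0.012, 3.109]
ft_force: [-1.2, 2.0, -0.0]
grip_width: 0.033
```

Run:
```python
from h import *
st(); p,d=cap("side","side10"); crop("side10",230,120,110,90,7,"c15")
```

```text
t 17.82 [0.5885 0.1935 0.0386] [3.141 0.012 3.109] F [-1.2  2.  -0. ] g 0.033 q [ 0.24  0.69  1.59 -0.    0.84 -1.29]
```

View pics/c15.png

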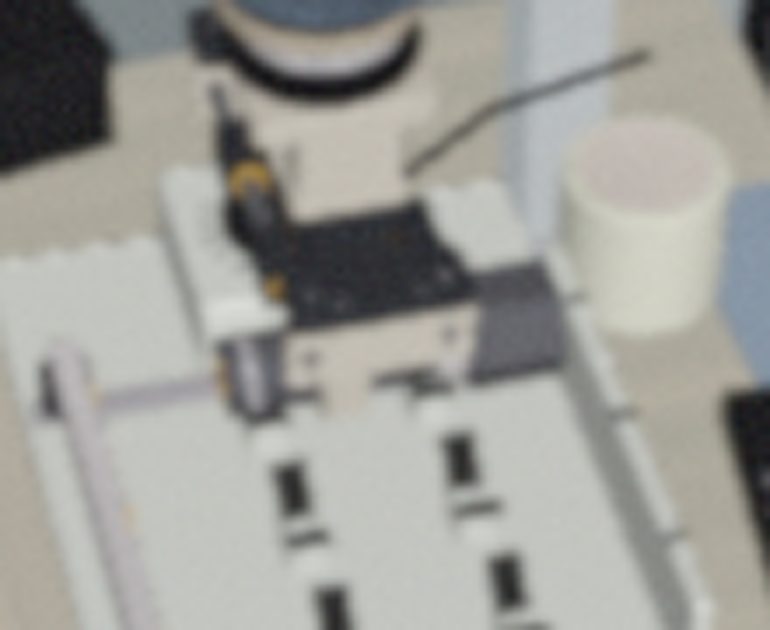

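Call:
{"op": "drive_tool", "data": {
  "steps": [
    {"xyz":[0,0,0.15],"turn":0,"grip":3},
    {"xyz":[0,0,0.25],"turn":0,"grip":3},
    {"xyz":[0,0,0.25],"turn":0,"grip":3}
  ]
}}

```text
time: 18.25
eef_pos: [0.5892, 0.1939, 0.0373]
orientation: [3.141, 0.013, 3.109]
ft_force: [-1.9, 2.7, 7.6]
grip_width: 0.0333
```

Call:
{"op": "drive_tool", "data": {
  "steps": [
    {"xyz":[0,0,0],"turn":0,"grip":3.8},
    {"xyz":[0,0,0],"turn":0,"grip":4.6},
    {"xyz":[0,0,0],"turn":0,"grip":4.8},
    {"xyz":[0,0,0],"turn":0,"grip":4.8},
    {"xyz":[0,0,-2],"turn":0,"grip":4.8},
    {"xyz":[0,0,-5],"turn":0,"grip":4.8},
    {"xyz":[0,0,-10],"turn":0,"grip":4.8},
    {"xyz":[0,0,-16],"turn":0,"grip":4.8},
    {"xyz":[0,0,-18],"turn":0,"grip":6},
    {"xyz":[6,-8,-18],"turn":0,"grip":6.5},
    {"xyz":[6,-14,-18],"turn":0,"grip":6.5},
    {"xyz":[6,-20,-18],"turn":0,"grip":6.5}
  ]
}}

```text
time: 19.75
eef_pos: [0.5224, 0.0216, 0.218]
orientation: [3.141, 0.015, 3.11]
ft_force: [1.2, -1.1, 0.8]
grip_width: 0.0648
```

Run:
```python
from h import *
st(); p,d=cap("side","side11"); crop("side11",230,120,110,90,7,"c16"); cap("top","top11"); crop("top11",120,120,180,135,4.4,"c17")
for n in("top","side"):
    p=cv2.imread(f"pics/{n}11.png"); hsv=cv2.cvtColor(p,cv2.COLOR_BGR2HSV)
    m=cv2.inRange(hsv,(14,110,110),(26,255,255)); k,l,s,c=cv2.connectedComponentsWithStats(m)
    for i in range(1,k):
        if 20<s[i,4]<60 : print(n,c[i].round(1),s[i,4],cast(n,[c[i]],[.14])[0].round(4))
```

```text
t 19.75 [0.5224 0.0216 0.218 ] [3.141 0.015 3.11 ] F [ 1.2 -1.1  0.8] g 0.0648 q [-0.05  0.29  1.73  0.    1.1  -1.59]
top [391.3 131.7] 58 [ 0.7377 -0.3483  0.14  ]
top [354.8 186.9] 40 [ 0.5883 -0.2419  0.14  ]
top [459.5 251. ] 32 [ 0.4099 -0.5202  0.14  ]
top [348.1 254. ] 44 [ 0.4103 -0.2176  0.14  ]
top [313.6 259.1] 29 [ 0.3994 -0.126   0.14  ]
top [330.9 294.1] 41 [ 0.3064 -0.169   0.14  ]
side [235. 250.] 31 [ 0.4011 -0.1219  0.14  ]
side [330.  270.9] 49 [ 0.591  -0.2381  0.14  ]
side [394.9 305.4] 57 [ 0.6929 -0.3606  0.14  ]
side [413.9 314.4] 31 [ 0.7218 -0.3915  0.14  ]
```

View pics/c16.png

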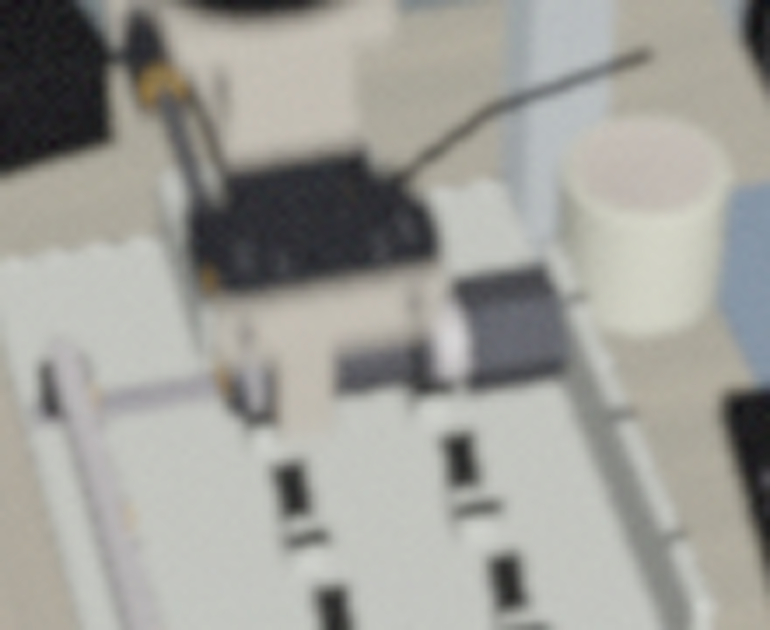

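View pics/c17.png

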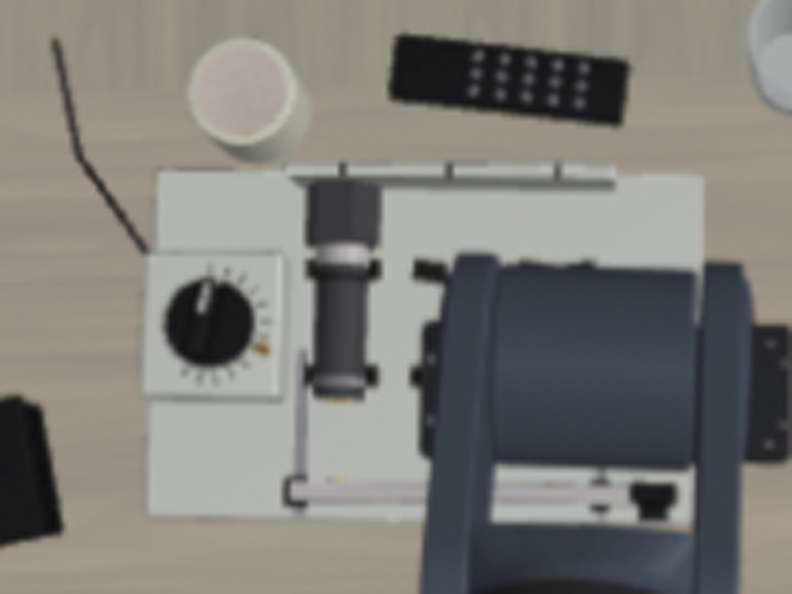

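View pics/side11.png

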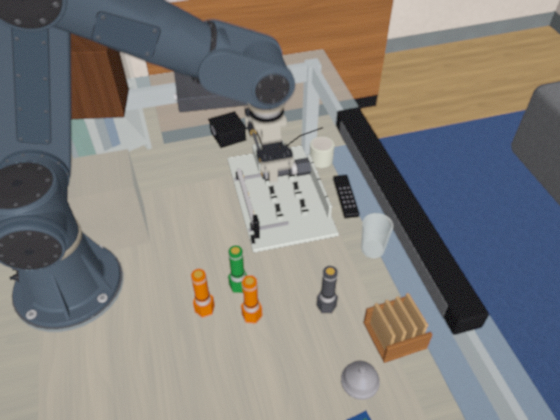

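Run:
```python
from h import *
go(.590,-.240,.22,np.pi-.028);go(.590,-.240,.10,np.pi-.028)
```

```text
xyz cm [ -7.68 -25.58  -0.09] turn -0.009 q6 after ~ -1.93
xyz cm [ -7.5  -25.58  11.91] turn -0.009 q6 after ~ -1.93
```

Call:
{"op": "drive_tool", "data": {
  "steps": [
    {"xyz":[-1.5,-5,0],"turn":0,"grip":6.5},
    {"xyz":[-3,-10,0],"turn":0,"grip":6.5},
    {"xyz":[-4.5,-15,0],"turn":0,"grip":6.5},
    {"xyz":[-6,-20,0],"turn":0,"grip":6.5},
    {"xyz":[-7.6,-25.6,0],"turn":0,"grip":6.5},
    {"xyz":[-7.6,-25.6,0],"turn":0,"grip":6.5},
    {"xyz":[-7.6,-25.6,0],"turn":0,"grip":6.5},
    {"xyz":[-7.6,-25.6,3],"turn":0,"grip":6.5}
  ]
}}

```text
time: 20.85
eef_pos: [0.5909, -0.2391, 0.1915]
orientation: [-3.14, 0.019, 3.106]
ft_force: [-0.1, 0.7, -0.5]
grip_width: 0.0651
```

Run:
```python
from h import *
st(); p,d=cap("side","side12"); crop("side12",260,160,160,160,4,"c18"); go(.590,-.240,.10,np.pi-.028)
```

```text
t 20.85 [ 0.5909 -0.2391  0.1915] [-3.14   0.019  3.106] F [-0.1  0.7 -0.5] g 0.0651 q [-0.46  0.53  1.45  0.01  1.14 -2.  ]
xyz cm [-0.03 -0.21  8.59] turn -0.008 q6 after ~ -1.93
```

View pics/c18.png

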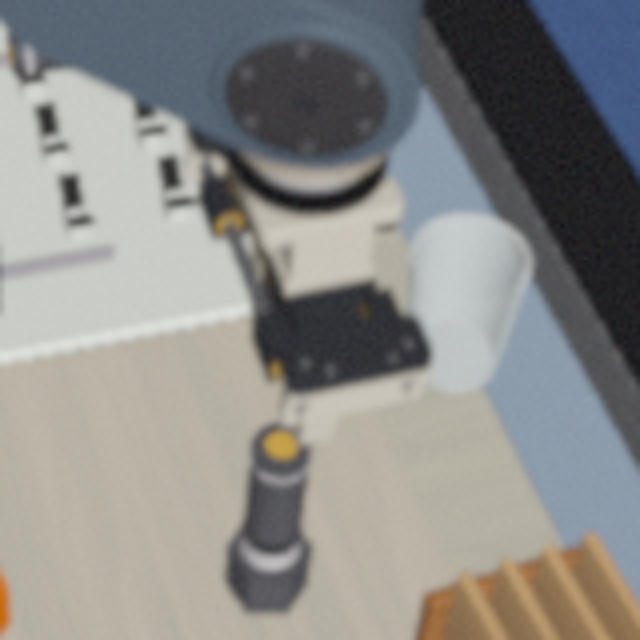

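Call:
{"op": "drive_tool", "data": {
  "steps": [
    {"xyz":[0,-0.1,3],"turn":0,"grip":6.5},
    {"xyz":[0,-0.1,6],"turn":0,"grip":6.5},
    {"xyz":[0,-0.1,8],"turn":0,"grip":6.5},
    {"xyz":[0,-0.1,8.8],"turn":0,"grip":6.5},
    {"xyz":[0,-0.1,8.8],"turn":0,"grip":5},
    {"xyz":[0,-0.1,8.8],"turn":0,"grip":4},
    {"xyz":[0,-0.1,8.8],"turn":0,"grip":3},
    {"xyz":[0,-0.1,8.8],"turn":0,"grip":3},
    {"xyz":[0,-0.1,8.8],"turn":0,"grip":3}
  ],
  "newtons": 25
}}

```text
time: 22.02
eef_pos: [0.59, -0.239, 0.0984]
orientation: [3.14, 0.013, 3.106]
ft_force: [0.9, -1.3, 2.8]
grip_width: 0.0338
```

Run:
```python
from h import *
st(); s=monitor.sense()['eef_pos'];go(*s[:2],.25,np.pi-.028);go(.42,.12,.25,np.pi-.028);go(.42,.12,.11,np.pi-.028)
```

```text
t 22.02 [ 0.59   -0.239   0.0984] [3.14  0.013 3.106] F [ 0.9 -1.3  2.8] g 0.0338 q [-0.46  0.63  1.52  0.01  0.98 -2.  ]
xyz cm [ -0.2    0.02 -15.16] turn -0.008 q6 after ~ -1.93
xyz cm [ 18.07  35.29 -15.35] turn -0.008 q6 after ~ -1.26
xyz cm [18.25 35.28 -1.35] turn -0.008 q6 after ~ -1.26
```

Call:
{"op": "drive_tool", "data": {
  "steps": [
    {"xyz":[0,0,-4],"turn":0,"grip":3},
    {"xyz":[0,0,-8],"turn":0,"grip":3},
    {"xyz":[0,0,-12],"turn":0,"grip":3},
    {"xyz":[0,0,-15.2],"turn":0,"grip":3},
    {"xyz":[2,5,-15.2],"turn":0,"grip":3},
    {"xyz":[5,10,-15.2],"turn":0,"grip":3},
    {"xyz":[7.5,15,-15.2],"turn":0,"grip":3},
    {"xyz":[10,20,-15.2],"turn":0,"grip":3},
    {"xyz":[12.5,25,-15.2],"turn":0,"grip":3},
    {"xyz":[15,30,-15.2],"turn":0,"grip":3},
    {"xyz":[18,35.2,-15.2],"turn":0,"grip":3},
    {"xyz":[18,35.2,-15.2],"turn":0,"grip":3},
    {"xyz":[18.1,35.2,-12],"turn":0,"grip":3},
    {"xyz":[18.1,35.2,-8],"turn":0,"grip":3},
    {"xyz":[18.1,35.2,-4],"turn":0,"grip":3},
    {"xyz":[18.2,35.2,-1.2],"turn":0,"grip":3},
    {"xyz":[18.2,35.2,-0.8],"turn":0,"grip":3}
  ]
}}

```text
time: 24.15
eef_pos: [0.4199, 0.1184, 0.1031]
orientation: [3.141, 0.01, 3.105]
ft_force: [-0.2, 0.2, -0.9]
grip_width: 0.0339
```

Run:
```python
from h import *
st(); cap("side","side13"); crop("side13",60,100,260,190,3,"c19")
```

```text
t 24.15 [0.4199 0.1184 0.1031] [3.141 0.01  3.105] F [-0.2  0.2 -0.9] g 0.0339 q [ 0.17  0.32  2.04 -0.    0.77 -1.36]
```

View pics/c19.png

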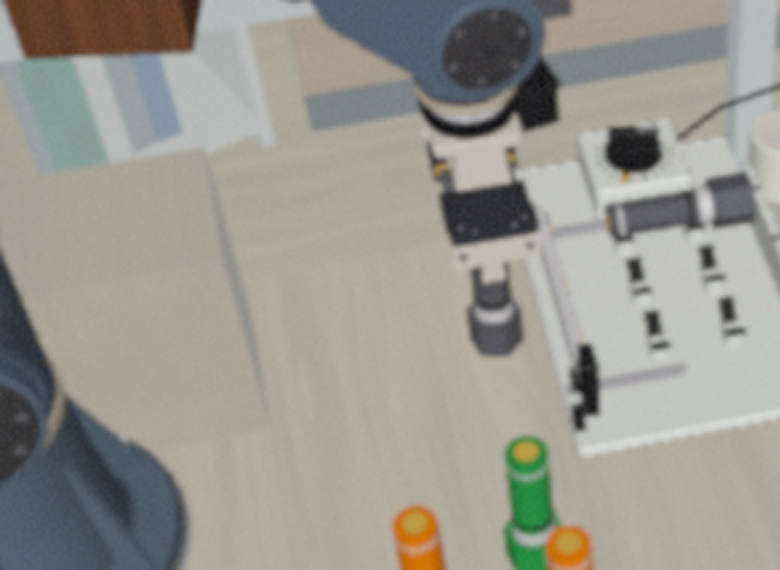

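Same procedure: touch down, then lay it in a light grip.

Call:
{"op": "drive_tool", "data": {
  "steps": [
    {"xyz":[0,0,0.2],"turn":0,"grip":3},
    {"xyz":[0,0,0.4],"turn":0,"grip":3},
    {"xyz":[0,0,0.4],"turn":0,"grip":3}
  ],
  "newtons": 10
}}

```text
time: 24.58
eef_pos: [0.4208, 0.1186, 0.1003]
orientation: [3.141, 0.012, 3.105]
ft_force: [-0.1, -0.9, -2.3]
grip_width: 0.0338
```

Call:
{"op": "drive_tool", "data": {
  "steps": [
    {"xyz":[0,0,0],"turn":0,"grip":3},
    {"xyz":[0,0,0],"turn":0,"grip":3},
    {"xyz":[1,0,-0.15],"turn":0,"grip":3},
    {"xyz":[2.1,0,-0.2],"turn":0,"grip":3},
    {"xyz":[3.1,0,-0.15],"turn":0,"grip":3},
    {"xyz":[4.2,0,0],"turn":0,"grip":3},
    {"xyz":[5.2,0,0.2],"turn":0,"grip":3},
    {"xyz":[6.2,0,0.5],"turn":0,"grip":3},
    {"xyz":[7.1,0,1],"turn":0,"grip":3},
    {"xyz":[8.1,0,1.5],"turn":0,"grip":3},
    {"xyz":[9,0,2],"turn":0,"grip":3},
    {"xyz":[9.8,0,2.6],"turn":0,"grip":3},
    {"xyz":[10.6,0,3.3],"turn":0,"grip":3},
    {"xyz":[11.3,0,4],"turn":0,"grip":3},
    {"xyz":[12,0,4.8],"turn":0,"grip":3},
    {"xyz":[12.5,0,5.6],"turn":0,"grip":3},
    {"xyz":[12.5,0,5.6],"turn":0,"grip":3}
  ],
  "newtons": 4
}}

```text
time: 26.7
eef_pos: [0.2956, 0.123, 0.0425]
orientation: [3.141, 0.011, 3.106]
ft_force: [-2.4, -0.7, 2.2]
grip_width: 0.0339
```

Run:
```python
from h import *
st(); cap("side","side14"); crop("side14",60,100,260,190,3,"c20")
```

```text
t 26.7 [0.2956 0.123  0.0425] [3.141 0.011 3.106] F [-2.4 -0.7  2.2] g 0.0339 q [ 0.25  0.3   2.35 -0.01  0.48 -1.28]
```

View pics/c20.png

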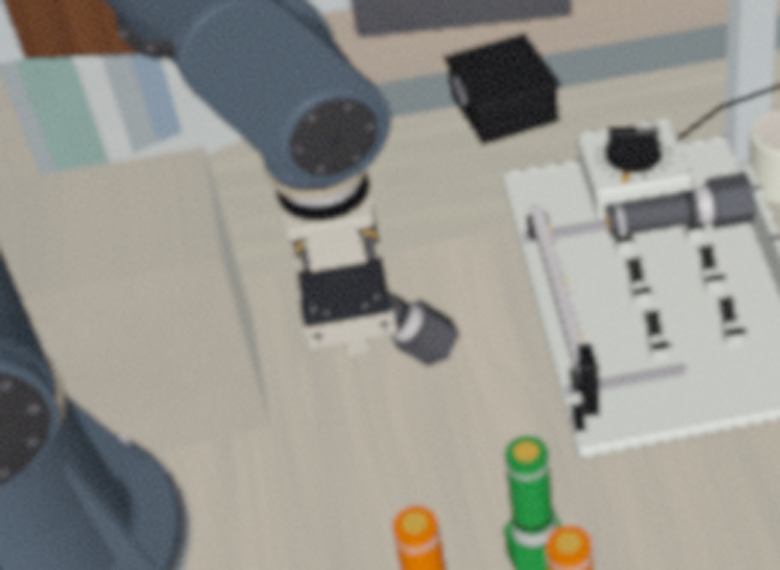

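Call:
{"op": "drive_tool", "data": {
  "steps": [
    {"xyz":[0.4,0,0.8],"turn":0,"grip":3},
    {"xyz":[0.8,0,1.6],"turn":0,"grip":3},
    {"xyz":[1.1,0,2.4],"turn":0,"grip":3},
    {"xyz":[1.3,0,3.0],"turn":0,"grip":3},
    {"xyz":[1.4,0,3.4],"turn":0,"grip":3},
    {"xyz":[1.4,0,3.4],"turn":0,"grip":3},
    {"xyz":[1.4,0,3.4],"turn":0,"grip":5},
    {"xyz":[1.4,0,3.4],"turn":0,"grip":6.5},
    {"xyz":[1.4,0,3.4],"turn":0,"grip":6.5},
    {"xyz":[1.4,0,3.4],"turn":0,"grip":6.5}
  ]
}}

```text
time: 28.0
eef_pos: [0.2828, 0.1237, 0.0087]
orientation: [3.141, 0.012, 3.105]
ft_force: [-1.8, -1.1, 1.6]
grip_width: 0.064
```

Run:
```python
from h import *
st(); cap("side","side15"); crop("side15",150,170,90,75,8,"c21")
```

```text
t 28.0 [0.2828 0.1237 0.0087] [3.141 0.012 3.105] F [-1.8 -1.1  1.6] g 0.064 q [ 0.26  0.39  2.39 -0.01  0.35 -1.26]
```

View pics/c21.png

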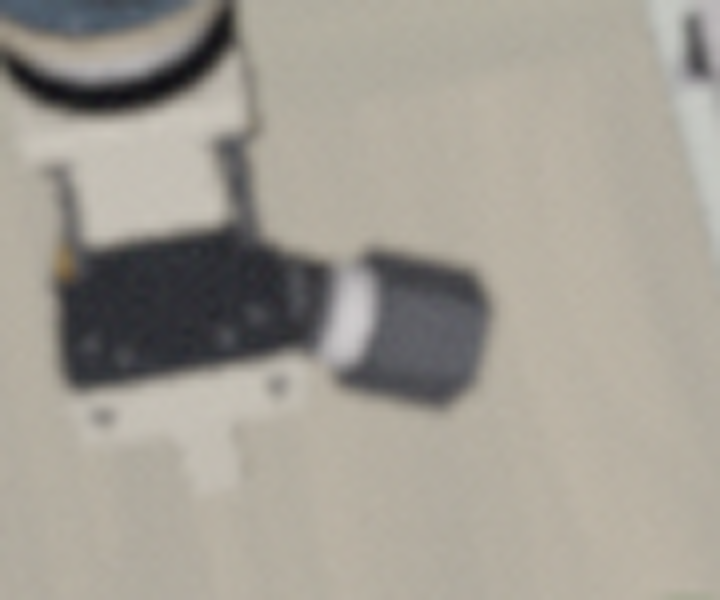

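Run:
```python
from h import *
d=np.load("pics/side15.npy"); X=cloud("side",d)
f=lambda u,v:(int(150+u/8),int(170+v/8))
for uv in((310,290),(345,310),(400,300),(400,330),(460,310),(480,310),(430,380),(300,270)):
    u,v=f(*uv); print(uv,X[v,u].round(3))
p,d=cap("top","top15"); crop("top15",120,180,200,130,4,"c22")
```

```text
(310, 290) [0.323 0.112 0.07 ]
(345, 310) [0.335 0.111 0.06 ]
(400, 300) [0.354 0.113 0.056]
(400, 330) [0.351 0.106 0.048]
(460, 310) [0.371 0.11  0.051]
(480, 310) [0.379 0.11  0.048]
(430, 380) [0.356 0.101 0.028]
(300, 270) [0.322 0.122 0.072]
```

View pics/c22.png

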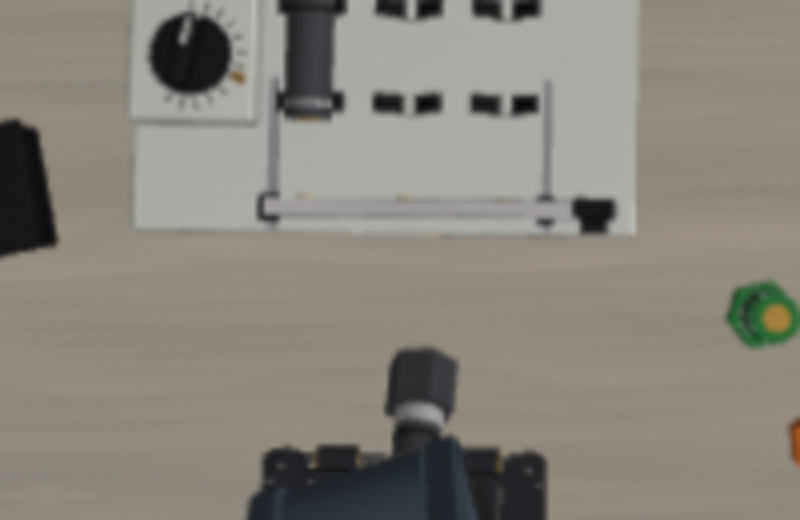

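Call:
{"op": "drive_tool", "data": {
  "steps": [
    {"xyz":[0,0,0],"turn":0,"grip":6.5},
    {"xyz":[0,0,0],"turn":0,"grip":7.5},
    {"xyz":[0,0,0],"turn":0,"grip":7.5}
  ]
}}

```text
time: 28.48
eef_pos: [0.2827, 0.1237, 0.0087]
orientation: [3.141, 0.012, 3.106]
ft_force: [-1.5, -0.3, 1.0]
grip_width: 0.0748
```

Run:
```python
from h import *
st(); cap("side","side16"); crop("side16",150,170,90,75,8,"c23")
```

```text
t 28.48 [0.2827 0.1237 0.0087] [3.141 0.012 3.106] F [-1.5 -0.3  1. ] g 0.0748 q [ 0.26  0.39  2.39 -0.01  0.35 -1.26]
```

View pics/c23.png

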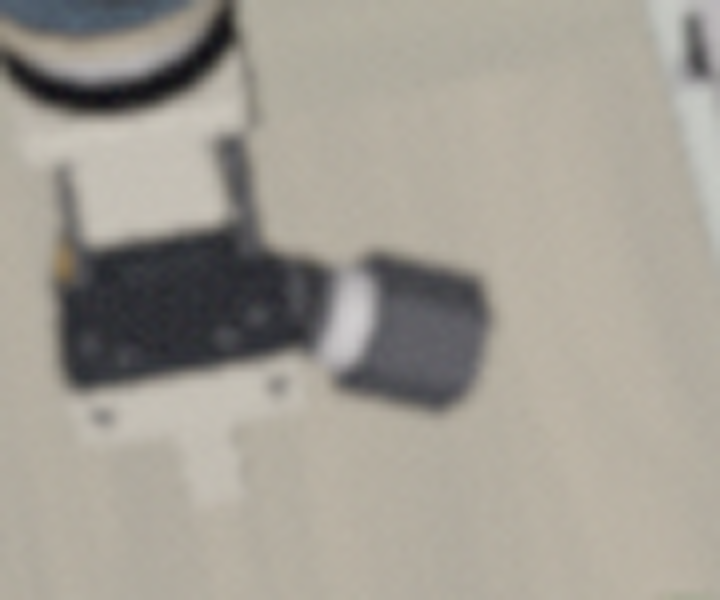

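Call:
{"op": "drive_tool", "data": {
  "steps": [
    {"xyz":[0,0,-0.5],"turn":0,"grip":7.5},
    {"xyz":[0,0,-1],"turn":0,"grip":7.5},
    {"xyz":[0,0,-1],"turn":0,"grip":7.5}
  ]
}}

```text
time: 28.9
eef_pos: [0.283, 0.1238, 0.0191]
orientation: [3.14, 0.013, 3.106]
ft_force: [-0.6, -0.1, -0.2]
grip_width: 0.075
```

Run:
```python
from h import *
st(); cap("side","side17"); crop("side17",150,170,90,75,8,"c24")
```

```text
t 28.9 [0.283  0.1238 0.0191] [3.14  0.013 3.106] F [-0.6 -0.1 -0.2] g 0.075 q [ 0.26  0.35  2.39 -0.01  0.39 -1.26]
```

View pics/c24.png

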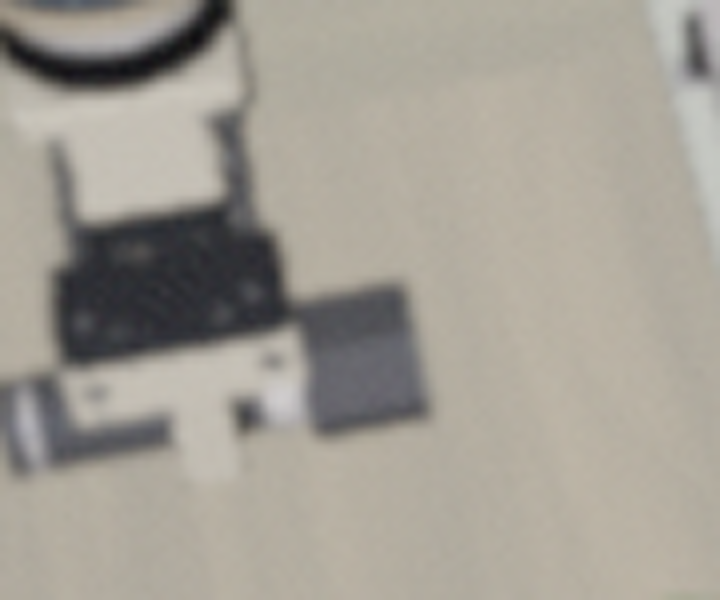

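Run:
```python
from h import *
f=lambda u,v:(150+u/8-.4,170+v/8-.4)
print(cast("side",[f(426,410),f(415,350),f(402,286),f(2,400),f(15,475),f(310,432),f(0,390)],[.012,.030,.038,.03,.01,.012,.03]).round(4))
```

```text
[[0.3544 0.1023 0.012 ]
 [0.3548 0.1138 0.03  ]
 [0.3554 0.1367 0.038 ]
 [0.2189 0.129  0.03  ]
 [0.2177 0.113  0.01  ]
 [0.3151 0.1032 0.012 ]
 [0.2188 0.1337 0.03  ]]
```

Call:
{"op": "drive_tool", "data": {
  "steps": [
    {"xyz":[1.1,0,0],"turn":0,"grip":7.5},
    {"xyz":[2.2,0,0.5],"turn":0,"grip":7.5},
    {"xyz":[2.2,0,1.35],"turn":0,"grip":6},
    {"xyz":[2.2,0,1.35],"turn":0,"grip":4.5},
    {"xyz":[2.2,0,1.35],"turn":0,"grip":3.5},
    {"xyz":[2.2,0,1.35],"turn":0,"grip":3},
    {"xyz":[2.2,0,1.35],"turn":0,"grip":3},
    {"xyz":[2.2,0,1.35],"turn":0,"grip":3},
    {"xyz":[2.2,0,1.35],"turn":0,"grip":3},
    {"xyz":[2.2,0,-2],"turn":0,"grip":3},
    {"xyz":[2.2,0,-6],"turn":0,"grip":3},
    {"xyz":[2.2,0,-10],"turn":0,"grip":3},
    {"xyz":[2.2,0,-13],"turn":0,"grip":3},
    {"xyz":[2.2,0,-13],"turn":0,"grip":3}
  ],
  "newtons": 45
}}

```text
time: 30.7
eef_pos: [0.2602, 0.1248, 0.1498]
orientation: [3.139, 0.017, 3.106]
ft_force: [0.2, -0.1, -3.3]
grip_width: 0.033
```

Run:
```python
from h import *
st(); p,d=cap("side","side18"); crop("side18",120,110,120,90,6.5,"c25")
th=-.028;R=np.array([[np.cos(th),-np.sin(th)],[np.sin(th),np.cos(th)]]);o=np.array([.5875,.1231])
for c in(0,-.07):
    W=R@[-.002,c]+o;print(W);go(W[0],W[1],.15,np.pi-.028);go(W[0],W[1],.07,np.pi-.028)
```

```text
t 30.7 [0.2602 0.1248 0.1498] [3.139 0.017 3.106] F [ 0.2 -0.1 -3.3] g 0.033 q [ 0.29 -0.05  2.33 -0.    0.84 -1.24]
[0.58550078 0.12315599]
xyz cm [-32.59   1.03   0.34] turn -0.008 q6 after ~ -1.34
xyz cm [-32.47   1.02   8.34] turn -0.008 q6 after ~ -1.34
[0.58354104 0.05318343]
xyz cm [-32.64  -5.97   0.33] turn -0.008 q6 after ~ -1.45
xyz cm [-32.53  -5.98   8.33] turn -0.008 q6 after ~ -1.45
```

View pics/c25.png

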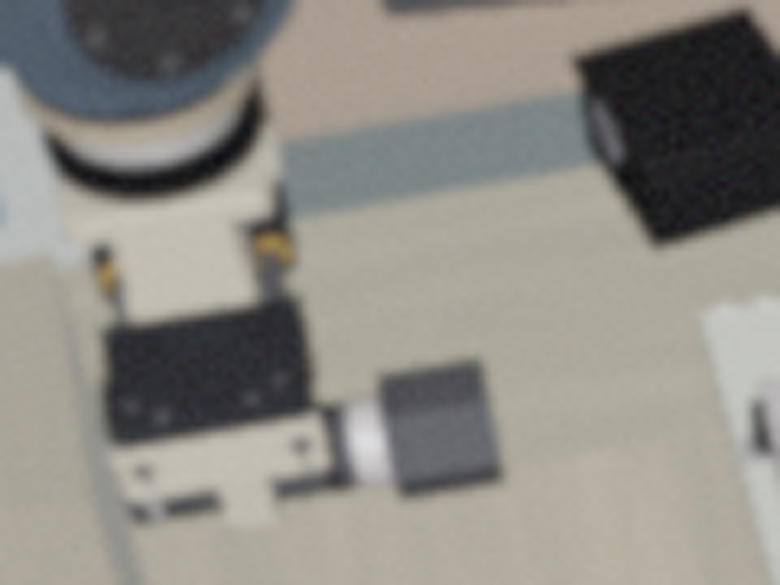

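Call:
{"op": "drive_tool", "data": {
  "steps": [
    {"xyz":[-5,-1,0.1],"turn":0,"grip":3},
    {"xyz":[-10,-2,0.1],"turn":0,"grip":3},
    {"xyz":[-15,-3,0.2],"turn":0,"grip":3},
    {"xyz":[-20,-4,0.2],"turn":0,"grip":3},
    {"xyz":[-25,-5,0.3],"turn":0,"grip":3},
    {"xyz":[-29,-5.9,0.3],"turn":0,"grip":3},
    {"xyz":[-32.6,-5.9,0.3],"turn":0,"grip":3},
    {"xyz":[-32.6,-5.9,0.3],"turn":0,"grip":3},
    {"xyz":[-32.5,-5.9,3],"turn":0,"grip":3},
    {"xyz":[-32.5,-5.9,6],"turn":0,"grip":3},
    {"xyz":[-32.5,-5.9,8.3],"turn":0,"grip":3},
    {"xyz":[-32.5,-5.9,8.3],"turn":0,"grip":3}
  ]
}}

```text
time: 32.25
eef_pos: [0.5809, 0.0541, 0.0673]
orientation: [3.14, 0.009, 3.106]
ft_force: [0.5, 0.5, -2.1]
grip_width: 0.033
```

Run:
```python
from h import *
st(); p,d=cap("side","side19"); crop("side19",230,120,110,110,6,"c26"); go(.5835,.0535,.036,np.pi-.028)
```

```text
t 32.25 [0.5809 0.0541 0.0673] [3.14  0.009 3.106] F [ 0.5  0.5 -2.1] g 0.033 q [ 0.01  0.6   1.69  0.    0.85 -1.52]
xyz cm [-0.12 -0.06  3.3 ] turn -0.008 q6 after ~ -1.45
```

View pics/c26.png

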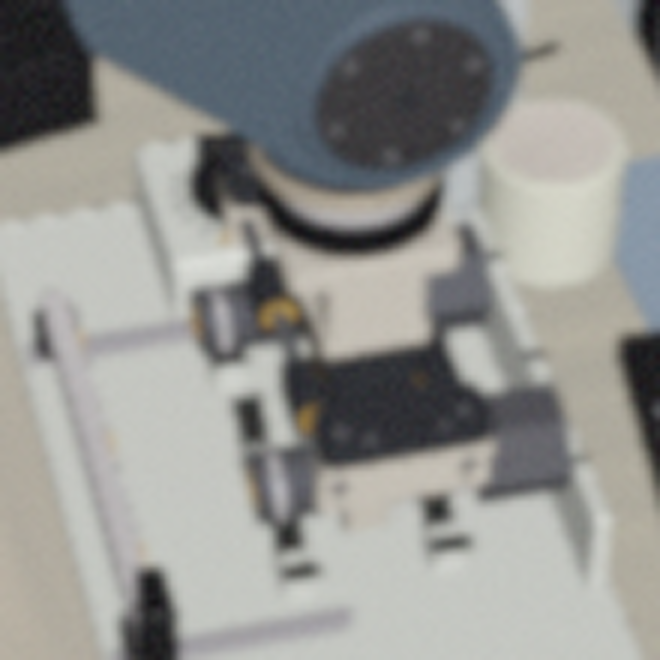

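Call:
{"op": "drive_tool", "data": {
  "steps": [
    {"xyz":[-0.1,0,1],"turn":0,"grip":3},
    {"xyz":[-0.1,0,2],"turn":0,"grip":3},
    {"xyz":[-0.1,0,2.7],"turn":0,"grip":3},
    {"xyz":[-0.1,0,3.1],"turn":0,"grip":3},
    {"xyz":[-0.1,0,3.1],"turn":0,"grip":3}
  ]
}}

```text
time: 32.92
eef_pos: [0.5832, 0.054, 0.0378]
orientation: [3.14, 0.011, 3.106]
ft_force: [-0.6, -0.2, -1.8]
grip_width: 0.0332
```

Call:
{"op": "drive_tool", "data": {
  "steps": [
    {"xyz":[0,0,0.15],"turn":0,"grip":3},
    {"xyz":[0,0,0.25],"turn":0,"grip":3},
    {"xyz":[0,0,0.25],"turn":0,"grip":3}
  ]
}}

```text
time: 33.3
eef_pos: [0.5837, 0.0541, 0.0372]
orientation: [3.14, 0.012, 3.106]
ft_force: [-7.0, -0.5, 17.1]
grip_width: 0.0329
```

Call:
{"op": "drive_tool", "data": {
  "steps": [
    {"xyz":[0,0,0],"turn":0,"grip":3.8},
    {"xyz":[0,0,0],"turn":0,"grip":4.6},
    {"xyz":[0,0,0],"turn":0,"grip":4.8},
    {"xyz":[0,0,0],"turn":0,"grip":4.8},
    {"xyz":[0,0,-2],"turn":0,"grip":4.8},
    {"xyz":[0,0,-5],"turn":0,"grip":4.8},
    {"xyz":[0,0,-10],"turn":0,"grip":4.8},
    {"xyz":[0,0,-15],"turn":0,"grip":4.8},
    {"xyz":[5,-3,-17],"turn":0.15,"grip":5},
    {"xyz":[11,-6,-17],"turn":0.3,"grip":5},
    {"xyz":[16,-9,-17],"turn":0.48,"grip":5},
    {"xyz":[18,-14,-17],"turn":0.66,"grip":5},
    {"xyz":[18,-18,-17],"turn":0.84,"grip":5}
  ]
}}

```text
time: 34.92
eef_pos: [0.3942, -0.1209, 0.2063]
orientation: [3.131, 0.009, 2.26]
ft_force: [0.5, 0.7, 0.4]
grip_width: 0.0503
```

Run:
```python
from h import *
st(); p,d=cap("side","side20"); crop("side20",220,110,130,140,5,"c27"); cap("top","top20"); crop("top20",120,120,180,135,4.4,"c28")
```

```text
t 34.92 [ 0.3942 -0.1209  0.2063] [3.131 0.009 2.26 ] F [0.5 0.7 0.4] g 0.0503 q [-0.41  0.1   2.    0.01  1.02 -1.11]
```

View pics/c27.png

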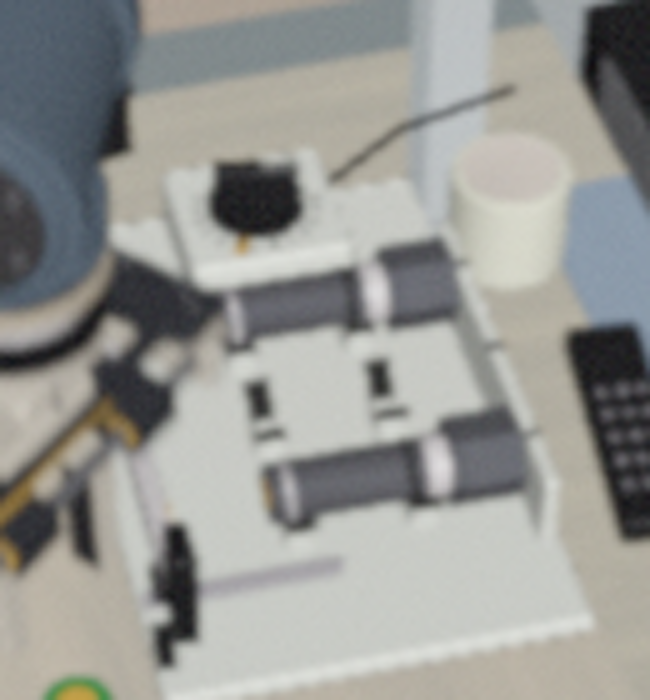

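View pics/top20.png

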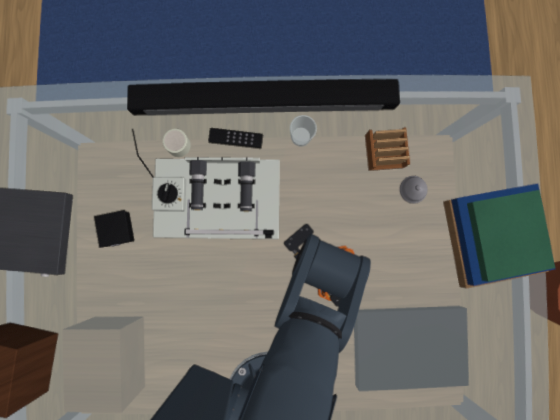

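Run:
```python
from h import *
go(.4768,-.0065,.2,1.543);go(.4768,-.0065,.07,1.543)
```

```text
xyz cm [ 3.77 13.64  0.73] turn 0.716 q6 after ~ 0.01
xyz cm [ 3.9  13.5  13.72] turn 0.716 q6 after ~ 0.01
```

Call:
{"op": "drive_tool", "data": {
  "steps": [
    {"xyz":[1,3.5,0],"turn":0.18,"grip":5},
    {"xyz":[2,7,0],"turn":0.36,"grip":5},
    {"xyz":[3,10.5,0.5],"turn":0.54,"grip":5},
    {"xyz":[3.8,13.6,0.7],"turn":0.716,"grip":5},
    {"xyz":[3.8,13.6,0.7],"turn":0.716,"grip":5},
    {"xyz":[3.8,13.6,0.7],"turn":0.716,"grip":5},
    {"xyz":[3.8,13.6,0.7],"turn":0.716,"grip":5}
  ]
}}

```text
time: 35.9
eef_pos: [0.4759, -0.007, 0.2006]
orientation: [3.127, 0.0, 1.544]
ft_force: [0.0, 0.0, 0.1]
grip_width: 0.05
```

Run:
```python
from h import *
st();go(.4768,-.0065,.07,1.543)
```

```text
t 35.9 [ 0.4759 -0.007   0.2006] [3.127 0.    1.544] F [0.  0.  0.1] g 0.05 q [-0.11  0.23  1.87  0.    1.03 -0.09]
xyz cm [ 0.06 -0.11 13.06] turn 0.001 q6 after ~ 0.01
```

Call:
{"op": "drive_tool", "data": {
  "steps": [
    {"xyz":[0,-0.1,4],"turn":0,"grip":5},
    {"xyz":[0,-0.1,8],"turn":0,"grip":5},
    {"xyz":[0,-0.1,11],"turn":0,"grip":5},
    {"xyz":[0,-0.1,13],"turn":0,"grip":5},
    {"xyz":[0,-0.1,13],"turn":0,"grip":5},
    {"xyz":[0,-0.1,13],"turn":0,"grip":3},
    {"xyz":[0,-0.1,13],"turn":0,"grip":1},
    {"xyz":[0,-0.1,13],"turn":0,"grip":1},
    {"xyz":[0,-0.1,13],"turn":0,"grip":1},
    {"xyz":[0,-0.1,13],"turn":0,"grip":1}
  ],
  "newtons": 20
}}

```text
time: 37.15
eef_pos: [0.477, -0.0071, 0.0709]
orientation: [3.127, 0.0, 1.544]
ft_force: [-0.2, -0.3, 3.1]
grip_width: 0.0145
```

Call:
{"op": "drive_tool", "data": {
  "steps": [
    {"xyz":[0,0.6,0],"turn":0,"grip":1},
    {"xyz":[0,1.2,0],"turn":0,"grip":1},
    {"xyz":[0,1.8,0],"turn":0,"grip":1},
    {"xyz":[0,2.4,0],"turn":0,"grip":1},
    {"xyz":[0,3.0,0],"turn":0,"grip":1},
    {"xyz":[0,3.6,0],"turn":0,"grip":1},
    {"xyz":[0,4.2,0],"turn":0,"grip":1},
    {"xyz":[0,4.7,0],"turn":0,"grip":1},
    {"xyz":[0,4.7,0],"turn":0,"grip":1}
  ]
}}

```text
time: 38.28
eef_pos: [0.5244, -0.0086, 0.0711]
orientation: [3.126, 0.001, 1.544]
ft_force: [2.4, -5.8, -10.5]
grip_width: 0.0139
```

Call:
{"op": "drive_tool", "data": {
  "steps": [
    {"xyz":[0,0.2,0],"turn":0,"grip":1},
    {"xyz":[0,0.4,0],"turn":0,"grip":1},
    {"xyz":[0,0.6,0],"turn":0,"grip":1},
    {"xyz":[0,0.6,0],"turn":0,"grip":1}
  ]
}}

```text
time: 38.78
eef_pos: [0.5304, -0.0088, 0.071]
orientation: [3.126, 0.001, 1.544]
ft_force: [-0.7, -4.0, -7.6]
grip_width: 0.0141
```

Call:
{"op": "drive_tool", "data": {
  "steps": [
    {"xyz":[0,0.2,0],"turn":0,"grip":1},
    {"xyz":[0,0.4,0],"turn":0,"grip":1},
    {"xyz":[0,0.4,0],"turn":0,"grip":1}
  ]
}}

```text
time: 39.15
eef_pos: [0.532, -0.0088, 0.0709]
orientation: [3.132, 0.001, 1.544]
ft_force: [-14.0, -6.0, 4.5]
grip_width: 0.0141
```

Call:
{"op": "drive_tool", "data": {
  "steps": [
    {"xyz":[0,0,0],"turn":0,"grip":1},
    {"xyz":[0,0,0],"turn":0,"grip":3},
    {"xyz":[0,0,0],"turn":0,"grip":4},
    {"xyz":[0,0,0],"turn":0,"grip":4},
    {"xyz":[0,0,-6],"turn":0,"grip":4},
    {"xyz":[0,0,-12],"turn":0,"grip":4},
    {"xyz":[0,0,-15],"turn":0,"grip":4},
    {"xyz":[5,-6,-15],"turn":-0.18,"grip":4},
    {"xyz":[10,-12,-15],"turn":-0.36,"grip":4},
    {"xyz":[15,-16,-15],"turn":-0.54,"grip":4}
  ]
}}

```text
time: 40.4
eef_pos: [0.3943, 0.122, 0.2197]
orientation: [3.133, 0.006, 2.089]
ft_force: [-0.8, 1.1, -0.1]
grip_width: 0.04
```

Run:
```python
from h import *
st(); p,d=cap("side","side21"); crop("side21",220,110,130,140,5,"c29"); cap("top","top21"); crop("top21",120,120,180,135,4.4,"c30"); crop("top21",145,170,46,46,14,"c31")
```

```text
t 40.4 [0.3943 0.122  0.2197] [3.133 0.006 2.089] F [-0.8  1.1 -0.1] g 0.04 q [ 0.19  0.09  1.98 -0.    1.06 -0.33]
```

View pics/c29.png

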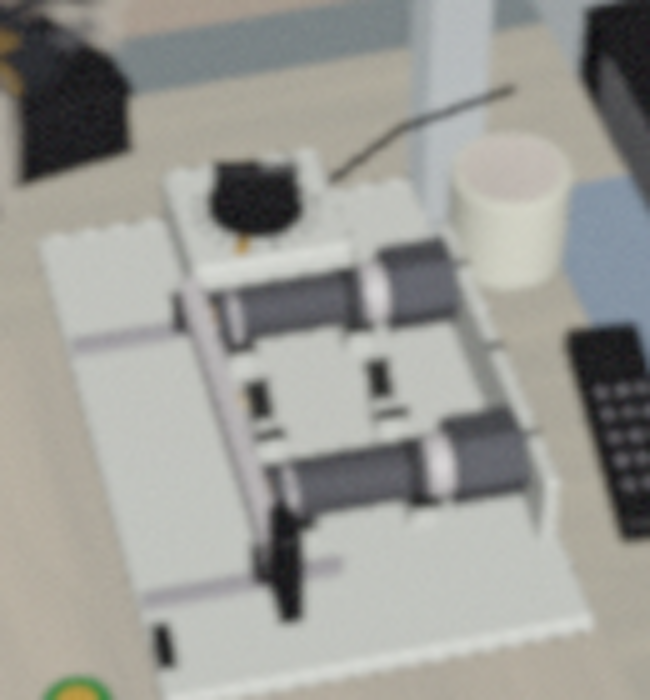

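View pics/c30.png

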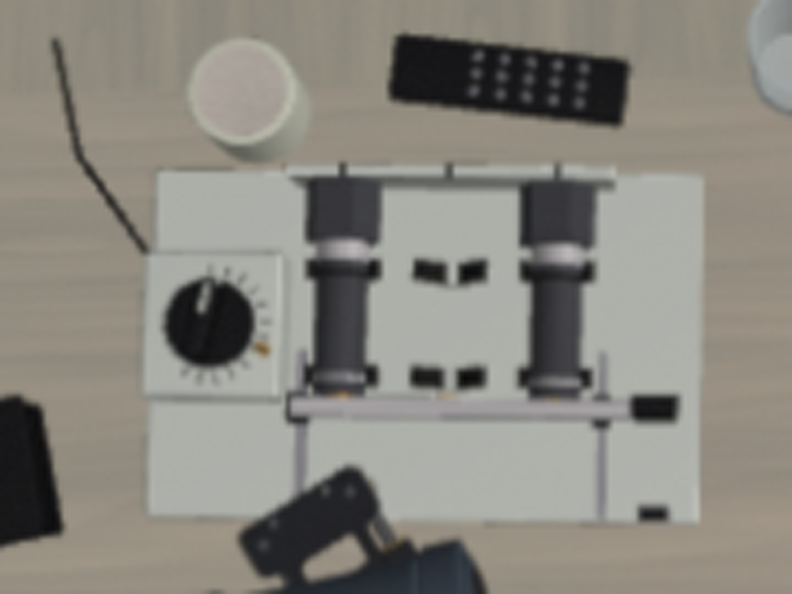

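View pics/c31.png

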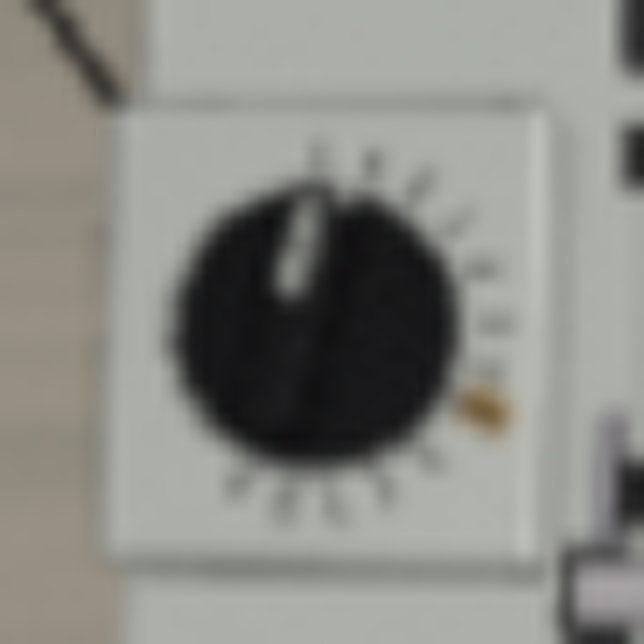

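Run:
```python
from h import *
p=cv2.imread("pics/top21.png"); f=lambda u,v:(145+u/14-.46,170+v/14-.46)
g=cv2.cvtColor(p,cv2.COLOR_BGR2GRAY)[165:225,140:200]
m=(g<60).astype(np.uint8); k,l,s,c=cv2.connectedComponentsWithStats(m)
i=l[193-165+2,167-140]; 
cs,_=cv2.findContours((l==i).astype(np.uint8),0,1); e=cv2.minEnclosingCircle(cs[0]); print("circle",np.array(e[0])+[140,165],e[1])
print("skirt c",cast("top",[f(318,325)],[.056])[0])
ax=cast("top",[f(318,325)],[.056])[0]
a=cast("top",[f(315,190),f(290,295)],[.084,.084]); dv=a[0]-a[1]; print("line",a.round(4),"yaw",np.arctan2(dv[1],dv[0]))
hsv=cv2.cvtColor(p,cv2.COLOR_BGR2HSV); m=cv2.inRange(hsv,(10,60,60),(26,255,255)); m[:190]=0;m[210:]=0;m[:,:170]=0;m[:,190:]=0
v,u=np.nonzero(m); print(u.mean(),v.mean(),len(u)); ix=cast("top",[(u.mean(),v.mean())],[.058])[0]
th=-.028;R=np.array([[np.cos(th),-np.sin(th)],[np.sin(th),np.cos(th)]]);o=np.array([.5875,.1231])
print("axis dock",((ax[:2]-o)@R).round(4),"idx dock",((ix[:2]-o)@R).round(4))
W=R@[0,.155]+o
for A in(W,ax[:2]):
    d=ix[:2]-A; print("A",A.round(4),"idx r",np.linalg.norm(d).round(4),"yaw",np.arctan2(d[1],d[0]).round(3))
    d=a[0,:2]-A; print("ptr r",np.linalg.norm(d).round(4),np.arctan2(d[1],d[0]).round(3))
# side view
crop("side21",240,130,50,40,14,"c32")
print("axis in side px",proj("side",[[*W,.058],[*W,.084],[*ix[:2],.058]]).round(1))
```

```text
circle [167.13999939 192.86000061] 9.664426803588867
skirt c [0.5939021 0.2776453 0.056    ]
line [[0.6177 0.2721 0.084 ]
 [0.5967 0.2771 0.084 ]] yaw -0.23719987240949741
179.125 198.875 8
axis dock [0.0021 0.1547] idx dock [-0.0155  0.1197]
A [0.5918 0.278 ] idx r 0.0385 yaw -2.013
ptr r 0.0265 -0.228
A [0.5939 0.2776] idx r 0.0391 yaw -2.065
ptr r 0.0244 -0.231
axis in side px [[270.  151. ]
 [269.8 144.2]
 [267.6 159.7]]
```

View pics/c32.png

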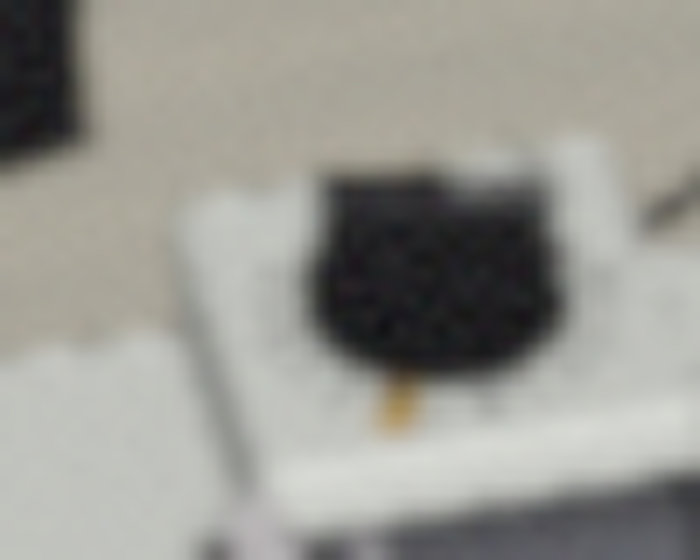

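Run:
```python
from h import *
A=np.array([.5924,.278])
f=lambda u,v:(240+u/14-.46,130+v/14-.46); t=lambda u,v:(145+u/14-.46,170+v/14-.46)
for z in(.056,.058):
  X=cast("side",[f(405,382),f(400,405),f(394,430)],[z]*3); Y=cast("top",[t(464,397),t(485,410),t(505,424)],[z]*3)
  for Q in(X,Y):
    d=Q[:,:2]-A; print(Q.round(4).tolist(),np.arctan2(d[:,1],d[:,0]).round(3),np.linalg.norm(d,axis=1).round(4))
# weighted brass centroids via saturation
for n in("top","side"):
    p=cv2.imread(f"pics/{n}21.png").astype(float); w=np.clip(p[...,2]-p[...,0]-25,0,None); M=np.zeros(w.shape)
    if n=="top": M[194:204,174:185]=1
    else: M[153:164,262:275]=1
    w*=M; v,u=np.mgrid[:420,:560]; c=((u*w).sum()/w.sum(),(v*w).sum()/w.sum()); X=cast(n,[c],[.058])[0]; d=X[:2]-A; print(n,c,X.round(4),np.arctan2(d[1],d[0]).round(3),np.linalg.norm(d).round(4))
X=cast("side",[f(315,165)],[.084]);print(X)
go(.592,.278,.20,np.pi-.235);go(.592,.278,.063,np.pi-.235)
```

```text
[[0.5815, 0.2568, 0.056], [0.5787, 0.2502, 0.056], [0.5755, 0.2431, 0.056]] [-2.044 -2.029 -2.022] [0.0238 0.031  0.0388]
[[0.5785, 0.2477, 0.056], [0.5757, 0.2434, 0.056], [0.5728, 0.2394, 0.056]] [-2.002 -2.021 -2.041] [0.0333 0.0384 0.0433]
[[0.581, 0.2546, 0.058], [0.5781, 0.248, 0.058], [0.5749, 0.2409, 0.058]] [-2.025 -2.015 -2.011] [0.026  0.0332 0.041 ]
[[0.5782, 0.2473, 0.058], [0.5755, 0.2431, 0.058], [0.5725, 0.239, 0.058]] [-2.003 -2.021 -2.042] [0.0338 0.0388 0.0438]
top (np.float64(179.23809523809524), np.float64(198.83333333333334)) [0.5755 0.2429 0.058 ] -2.02 0.039
side (np.float64(268.0224215246637), np.float64(158.69955156950672)) [0.5776 0.2471 0.058 ] -2.017 0.0342
[[0.57333165 0.29667615 0.084     ]]
xyz cm [ 3.43 24.94  2.15] turn -0.814 q6 after ~ -0.9
xyz cm [ 3.49 24.84 15.85] turn -0.814 q6 after ~ -0.9
```

Call:
{"op": "drive_tool", "data": {
  "steps": [
    {"xyz":[0.6,4,0],"turn":-0.16,"grip":4.5},
    {"xyz":[1.2,8,0.5],"turn":-0.32,"grip":4.5},
    {"xyz":[1.8,12,1],"turn":-0.48,"grip":4.5},
    {"xyz":[2.4,16,1.5],"turn":-0.64,"grip":4.5},
    {"xyz":[3,20,2],"turn":-0.81,"grip":4.5},
    {"xyz":[3.4,25,2],"turn":-0.81,"grip":4.5},
    {"xyz":[3.4,25,2],"turn":-0.81,"grip":4.5},
    {"xyz":[3.4,25,2],"turn":-0.81,"grip":4.5}
  ]
}}

```text
time: 41.5
eef_pos: [0.5924, 0.2775, 0.2011]
orientation: [3.14, 0.008, 2.902]
ft_force: [-0.1, 0.1, -0.5]
grip_width: 0.0448
```

Run:
```python
from h import *
st();go(.592,.279,.063,np.pi-.235)
```

```text
t 41.5 [0.5924 0.2775 0.2011] [3.14  0.008 2.902] F [-0.1  0.1 -0.5] g 0.0448 q [ 0.37  0.55  1.38 -0.    1.2  -0.96]
xyz cm [ 0.19  0.11 13.81] turn -0.004 q6 after ~ -0.9
```

Call:
{"op": "drive_tool", "data": {
  "steps": [
    {"xyz":[0.1,0.1,4],"turn":0,"grip":4.5},
    {"xyz":[0.1,0.1,8],"turn":0,"grip":4.5},
    {"xyz":[0.1,0.1,11],"turn":0,"grip":4.5},
    {"xyz":[0.1,0.1,13],"turn":0,"grip":4.5},
    {"xyz":[0.1,0.1,13.7],"turn":0,"grip":4.5},
    {"xyz":[0.1,0.1,13.7],"turn":0,"grip":4.5}
  ],
  "newtons": 15
}}

```text
time: 42.25
eef_pos: [0.593, 0.2786, 0.0647]
orientation: [3.14, 0.009, 2.902]
ft_force: [-0.5, -1.0, -0.6]
grip_width: 0.0448
```

Run:
```python
from h import *
st(); cap("side","side22"); crop("side22",225,100,80,70,9,"c33")
```

```text
t 42.25 [0.593  0.2786 0.0647] [3.14  0.009 2.902] F [-0.5 -1.  -0.6] g 0.0448 q [ 0.37  0.71  1.48 -0.    0.95 -0.96]
```

View pics/c33.png

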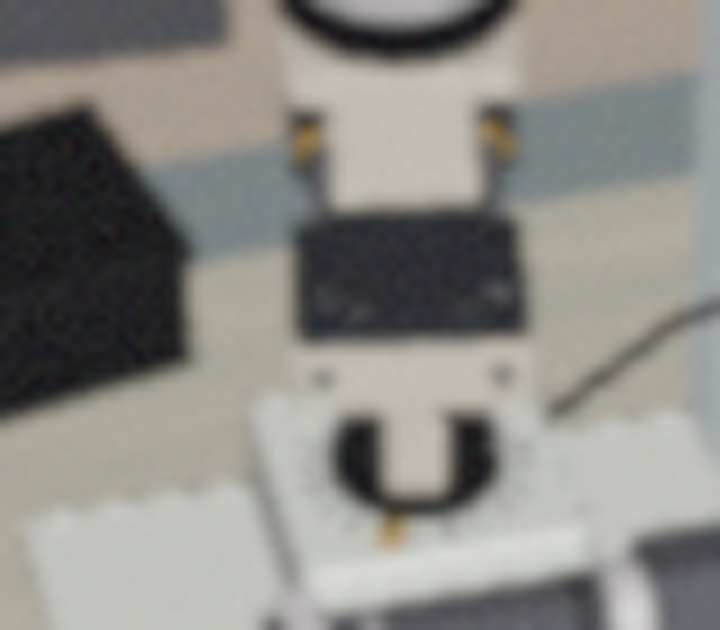

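Well centred on the knob. Close.

Call:
{"op": "drive_tool", "data": {
  "steps": [
    {"xyz":[0,0,0],"turn":0,"grip":3},
    {"xyz":[0,0,0],"turn":0,"grip":2},
    {"xyz":[0,0,0],"turn":0,"grip":1},
    {"xyz":[0,0,0],"turn":0,"grip":1},
    {"xyz":[0,0,0],"turn":0,"grip":1}
  ]
}}

```text
time: 42.92
eef_pos: [0.5935, 0.2799, 0.0654]
orientation: [3.137, 0.01, 2.902]
ft_force: [0.2, 6.0, -0.8]
grip_width: 0.0138
```

Call:
{"op": "drive_tool", "data": {
  "steps": [
    {"xyz":[0,0,0],"turn":0.12,"grip":1},
    {"xyz":[0,0,0],"turn":0.26,"grip":1},
    {"xyz":[0,0,0],"turn":0.4,"grip":1},
    {"xyz":[0,0,0],"turn":0.54,"grip":1},
    {"xyz":[0,0,0],"turn":0.54,"grip":1}
  ]
}}

```text
time: 43.55
eef_pos: [0.5937, 0.2804, 0.0654]
orientation: [3.132, 0.006, 2.363]
ft_force: [1.7, 4.5, -2.3]
grip_width: 0.0136
```

Call:
{"op": "drive_tool", "data": {
  "steps": [
    {"xyz":[0,0,0],"turn":0.14,"grip":1},
    {"xyz":[0,0,0],"turn":0.28,"grip":1},
    {"xyz":[0,0,0],"turn":0.42,"grip":1},
    {"xyz":[0,0,0],"turn":0.56,"grip":1},
    {"xyz":[0,0,0],"turn":0.7,"grip":1},
    {"xyz":[0,0,0],"turn":0.84,"grip":1},
    {"xyz":[0,0,0],"turn":0.98,"grip":1},
    {"xyz":[0,0,0],"turn":1.1,"grip":1},
    {"xyz":[0,0,0],"turn":1.18,"grip":1},
    {"xyz":[0,0,0],"turn":1.18,"grip":1}
  ]
}}

```text
time: 44.8
eef_pos: [0.5947, 0.2806, 0.0655]
orientation: [3.13, -0.008, 1.186]
ft_force: [6.5, 2.8, -5.0]
grip_width: 0.0143
```

Run:
```python
from h import *
st(); cap("side","side23"); crop("side23",240,125,55,45,13,"c34"); cap("top","top23"); crop("top23",145,170,46,46,14,"c35")
```

```text
t 44.8 [0.5947 0.2806 0.0655] [ 3.13  -0.008  1.186] F [ 6.5  2.8 -5. ] g 0.0143 q [ 0.37  0.71  1.47 -0.    0.94  0.76]
```

View pics/c34.png

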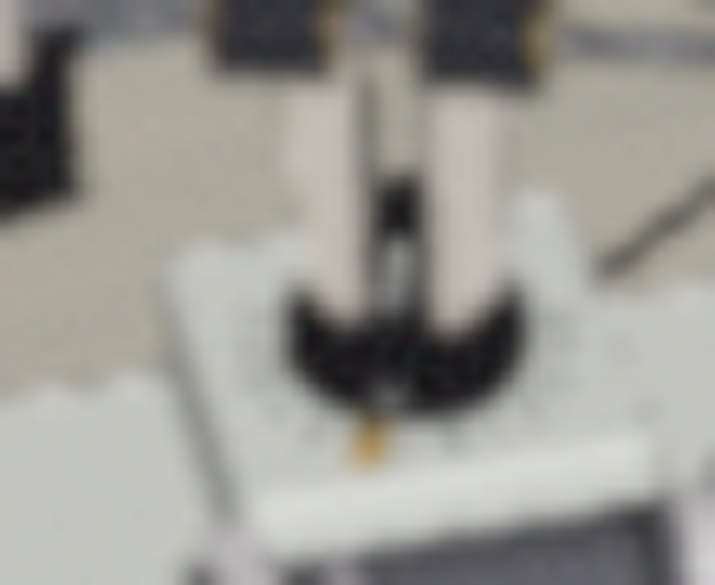

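Run:
```python
from h import *
f=lambda u,v:(240+u/13-.46,125+v/13-.46)
X=cast("side",[f(396,392),f(370,440)],[.058,.058])
# knob circle: skirt extents in side view: left 287, right 527 edges near v~330
print(X.round(4)); 
for A in([.594,.2805],[.594,.2825],[.5924,.279]):
    d=X[:,:2]-A; print(A,np.arctan2(d[:,1],d[:,0]).round(3),np.linalg.norm(d,axis=1).round(4))
print("proj of axis+ptr", proj("side",[[.594+.029*np.cos(-1.956),.2805+.029*np.sin(-1.956),.058]]), f(396,392))
```

```text
[[0.5877 0.2624 0.058 ]
 [0.5779 0.2484 0.058 ]]
[0.594, 0.2805] [-1.904 -2.036] [0.0192 0.0359]
[0.594, 0.2825] [-1.873 -2.012] [0.0211 0.0377]
[0.5924, 0.279] [-1.845 -2.014] [0.0173 0.0338]
proj of axis+ptr [[269.26003621 156.90780582]] (270.0015384615385, 154.69384615384615)
```

View pics/c35.png

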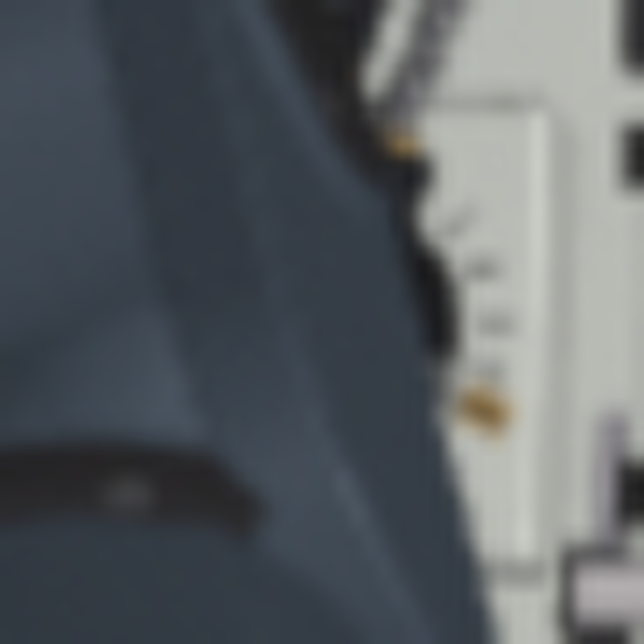

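Call:
{"op": "drive_tool", "data": {
  "steps": [
    {"xyz":[0,0,0],"turn":0.04,"grip":1},
    {"xyz":[0,0,0],"turn":0.075,"grip":1},
    {"xyz":[0,0,0],"turn":0.075,"grip":1},
    {"xyz":[0,0,0],"turn":0.075,"grip":1}
  ]
}}

```text
time: 45.4
eef_pos: [0.5948, 0.2806, 0.0654]
orientation: [3.131, -0.009, 1.113]
ft_force: [3.5, 1.7, -2.8]
grip_width: 0.0134
```

Call:
{"op": "drive_tool", "data": {
  "steps": [
    {"xyz":[0,0,0],"turn":0,"grip":2},
    {"xyz":[0,0,0],"turn":0,"grip":3},
    {"xyz":[0,0,0],"turn":0,"grip":4},
    {"xyz":[0,0,0],"turn":0,"grip":4},
    {"xyz":[0,0,-5],"turn":0,"grip":4},
    {"xyz":[0,0,-10],"turn":0,"grip":4},
    {"xyz":[0,0,-14],"turn":0,"grip":4},
    {"xyz":[-6,0,-14],"turn":0,"grip":4},
    {"xyz":[-12,0,-14],"turn":0,"grip":4},
    {"xyz":[-15,-4,-14],"turn":0,"grip":4}
  ]
}}

```text
time: 46.65
eef_pos: [0.4901, 0.1609, 0.2036]
orientation: [3.13, -0.009, 1.11]
ft_force: [0.6, -0.2, 0.5]
grip_width: 0.0399
```

Run:
```python
from h import *
st(); cap("side","side24"); crop("side24",240,125,55,45,13,"c36"); cap("top","top24"); crop("top24",145,170,46,46,14,"c37")
```

```text
t 46.65 [0.4901 0.1609 0.2036] [ 3.13  -0.009  1.11 ] F [ 0.6 -0.2  0.5] g 0.0399 q [ 0.23  0.3   1.77 -0.    1.06  0.69]
```

View pics/c36.png

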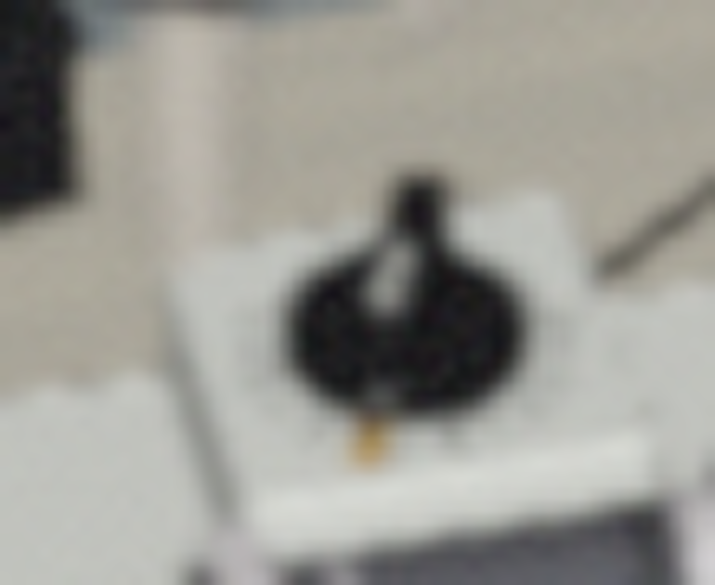

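View pics/c37.png

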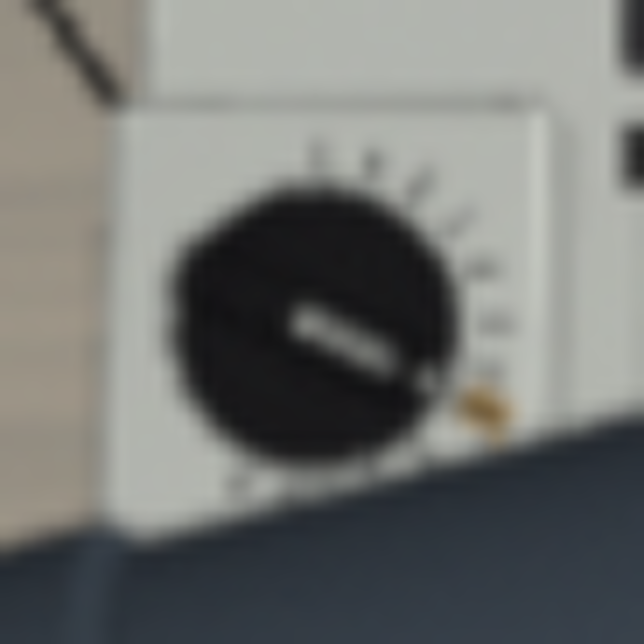

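Run:
```python
from h import *
def wc(n,w,box):
    x0,y0,x1,y1=box; M=np.zeros((420,560)); M[y0:y1,x0:x1]=1; w=w*M; v,u=np.mgrid[:420,:560]; return ((u*w).sum()/w.sum(),(v*w).sum()/w.sum())
for n,f in(("top",lambda u,v:(145+u/14-.46,170+v/14-.46)),("side",lambda u,v:(240+u/13-.46,125+v/13-.46))):
    p=cv2.imread(f"pics/{n}24.png").astype(float); br=np.clip(p[...,2]-p[...,0]-15,0,None); g=p.mean(2)
    if n=="top":
        B=wc(n,br,(174,194,184,204)); mk=wc(n,np.clip(g-45,0,None)*(br<15),(174,195,177,199)); C=f(316.5,326); L=[f(300,318),f(392,364)]
    else:
        B=wc(n,br,(264,154,274,164)); mk=f(382,394); C=f(406,333); L=[f(405,245),f(382,303)]
    X=cast(n,[B,mk,C],[.058,.058,.058]); a=cast(n,L,[.084]*2); print(n,B,mk,X.round(4))
    for A in(X[2,:2],np.array([.5945,.2786 if n=="top" else .2826])):
        d=X[:2,:2]-A; print("A",A.round(4),"brass,mark yaw",np.arctan2(d[:,1],d[:,0]).round(3),np.linalg.norm(d,axis=1).round(4))
    d=(a[1]-a[0])*1; print("line yaw",np.arctan2(d[1],d[0]).round(3), a.round(4))
crop("top24",160,182,26,24,30,"c38")
```

```text
top (np.float64(179.2782874617737), np.float64(198.88990825688074)) (np.float64(175.5511288180611), np.float64(197.1062416998672)) [[0.5753 0.2428 0.058 ]
 [0.5806 0.2534 0.058 ]
 [0.5935 0.2775 0.058 ]]
A [0.5935 0.2775] brass,mark yaw [-2.053 -2.06 ] [0.0392 0.0273]
A [0.5945 0.2786] brass,mark yaw [-2.063 -2.074] [0.0406 0.0287]
line yaw -2.053 [[0.592  0.2751 0.084 ]
 [0.5823 0.2566 0.084 ]]
side (np.float64(267.991452991453), np.float64(158.66666666666666)) (268.9246153846154, 154.8476923076923) [[0.5776 0.2473 0.058 ]
 [0.5845 0.2626 0.058 ]
 [0.5952 0.2811 0.058 ]]
A [0.5952 0.2811] brass,mark yaw [-2.051 -2.093] [0.0381 0.0214]
A [0.5945 0.2826] brass,mark yaw [-2.018 -2.033] [0.0392 0.0224]
line yaw -2.092 [[0.5953 0.2809 0.084 ]
 [0.5851 0.2633 0.084 ]]
```

View pics/c38.png

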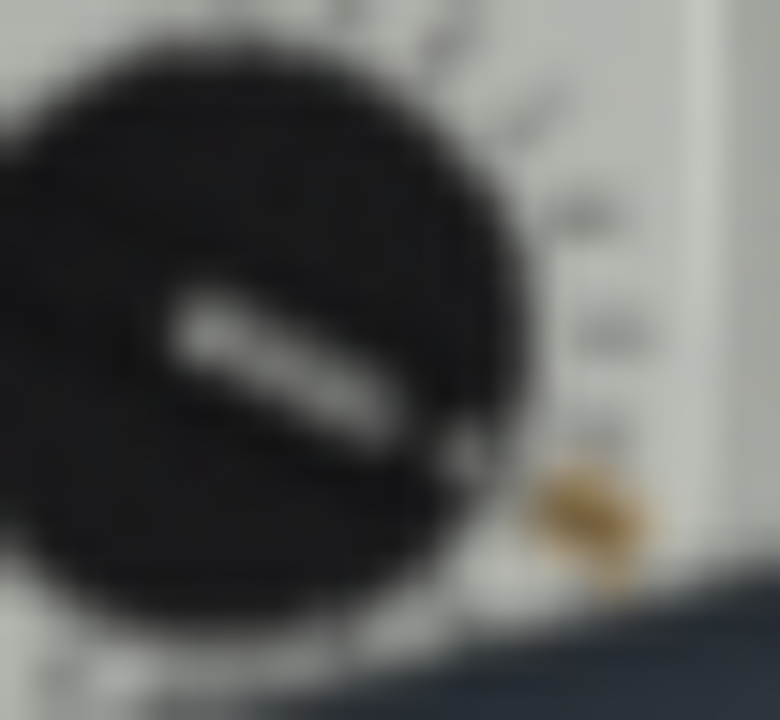

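Call:
{"op": "drive_tool", "data": {
  "steps": [
    {"xyz":[-2,-5,-1],"turn":0,"grip":4},
    {"xyz":[-4,-10,-2],"turn":0,"grip":4},
    {"xyz":[-6,-15,-2],"turn":0,"grip":4},
    {"xyz":[-6,-15,-2],"turn":0,"grip":4}
  ]
}}

```text
time: 47.25
eef_pos: [0.3234, 0.1748, 0.2219]
orientation: [3.133, -0.008, 1.114]
ft_force: [0.2, -0.3, 0.2]
grip_width: 0.0403
```

Run:
```python
from h import *
st(); cap("side","side25"); cap("top","top25"); crop("top25",90,100,350,250,2.28,"c40"); crop("top25",145,170,46,46,14,"c41")
```

```text
t 47.25 [0.3234 0.1748 0.2219] [ 3.133 -0.008  1.114] F [ 0.2 -0.3  0.2] g 0.0403 q [ 0.37 -0.01  2.08 -0.    1.06  0.83]
```

View pics/c40.png

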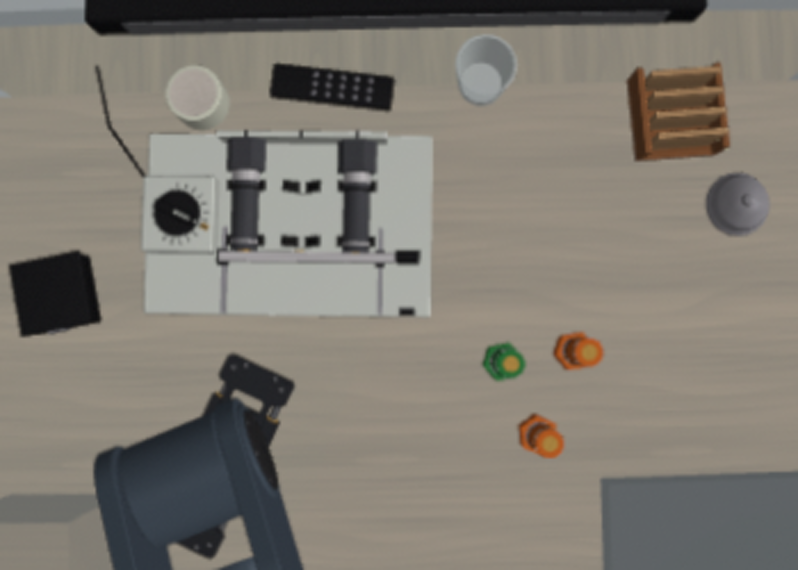

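View pics/c41.png

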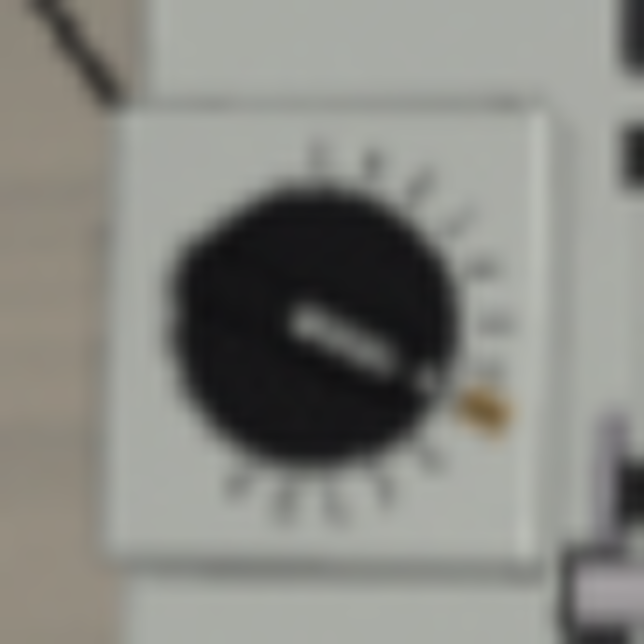

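View pics/side25.png

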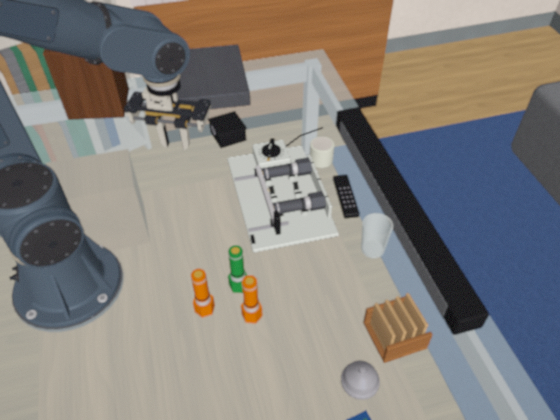

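```bash
python3 -c "
from station import close_job
print(close_job())"
```

```text
the job is handed in; nothing more can be done
None
```

I carried out the whole job in the order asked and handed it in at about 47 s; `close_job()` gave no verdict. Only two grey torches were on the shelf.

- **Bar opened:** I drew it back by its tab until it hit the open stop at about 31 N.
- **Torches:** I tipped each one onto its side on the bare shelf with a light grip, then re-gripped it at about 95 mm from the lens. They lie in cradles 3 and 1 with the tails towards the bar; cradle 2 is empty.
- **Bar home:** I slid it about 55 mm to the far stop, where the force rose to 14 N.
- **Knob:** I turned it about 1.8 rad clockwise to the brass mark.

**Last checks**
- The final pictures show both torches seated behind the bar. The other things on the shelf look unmoved, and the gripper is clear of everything.
- In the top view, the pointer line, the skirt mark and the brass index agree within about 0.01 rad.
- The side view and the gripper's own angle differ from that by up to about 0.04 rad. The two cameras also disagree by about 4 mm in y, so I trusted the top view.
- The second torch stayed tilted about 25° under the gripper after release, and dropped flat once I raised the gripper 1 cm. I measured it again before gripping it.

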